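# Pack side-dish pots into the ratchet-clamped box

### The job

Pack every small stoppered glass pot on the counter into the green box: flip the clamp's orange direction lever to release, feel that the ratchet handle now free-wheels by swinging it out, away from the box, to its stop while the red bar stays home, and only then ratchet the bar fully back. Lift the cover off and set it down aside on the counter, stand all the pots upright on the floor of the box, put the cover back fully home, flip the lever back to lock and ratchet the bar fully home over the cover. Leave the black bowl, the spoon and the shallow glass dish where they are.

Things in the scene. Friction and masses are not known exactly. Their poses are not given: they have to be found in the camera images.
- press: Fixed: open green box 140 x 140 mm, 95 mm tall, walls and floor 5 mm (inside 130 x 130, 90 deep), with a grey ratchet clamp on its -y side. Origin under the box's centre, on the counter, z up; clamp axis 155 mm from it along -y. Clamp head: steel disc 112 mm across, top 140 mm above the counter, with handle and lever. Place and yaw (up to 0.2) vary. x, y axes run along the box's sides.
- clamp_axis (a point): Point on the vertical axis of the clamp's head, 142 mm above the counter; handle and lever both turn about it. Axes as press.
- bar (a joint): Red locking bar (24 x 8 mm) sliding along press y, 2 mm above the seated cover. 0 = fully home, tip 35 mm over the cover (start); 0.045 m = fully back, tip 10 mm clear of the cover; hard stops. Only the ratchet moves it: 18 mm per rad of driven handle swing, so 3 or 4 strokes.
- bar_tip (a point): Middle of the top edge of the bar's free end.
- handle (a joint): Ratchet handle, rad: 0 = points along press -x; grows anticlockwise from above (away from the box) to 1.3, nearly along -y; stops there. Stays where left; starts 0.2 to 0.43. Free-wheels in the undriven direction (2 to 4 N at the knob, brief jolts to 12 N, a click each 0.52 rad, so up to 0.52 rad of each driving swing is idle); driving takes 4 to 7 N; blocked when the bar is at its stop.
- handle_knob (a point): Top centre of the black upright knob at the handle's end: 22 mm diameter, 45 mm tall, top 188 mm above the counter, 130 mm from the clamp axis. It spins freely on its pin, so it can be gripped and led round the arc without turning the gripper.
- lever (a joint): Orange direction lever on the ratchet head, same axis, facing away from the handle and carried with it; rad relative to the handle. 0 = lock (start): handle drives as its value grows (bar goes home), free-wheels back. 1.0 = release: drives as the value falls (bar goes back), free-wheels as it grows. 0 to 1.0 is clockwise from above; 1 to 2 N at its tip; stays where left; neutral midway.
- lever_tip (a point): Top centre of the round upright post at the lever's tip (14 mm diameter, 26 mm tall, its top 176 mm above the counter, 55 mm from the clamp axis).
- cover: Loose green cover: plate 140 x 140 x 8 mm, under it a 116 x 116 x 8 mm plug that drops into the box, on top a black bar grip 60 mm long (cover x), 20 mm wide (cover y), 28 mm tall. Origin at the centre of the plate's underside: 95 mm above the counter when home, 8 mm when lying on the counter. z up. 0.3 kg.
- pot1: Small glass side-dish pot (clear glass, red filling), 54 mm diameter, 40 mm tall, closed by a fixed bamboo stopper: a round knob on top, 22 mm diameter and 24 mm tall (overall 64 mm). Origin at the centre of the underside; z up. May be absent. About 0.16 kg.
- pot2: Small glass side-dish pot (amber glass, pale filling), 50 mm diameter, 46 mm tall, closed by a fixed bamboo stopper: a round knob on top, 22 mm diameter and 24 mm tall (overall 70 mm). Origin at the centre of the underside; z up. May be absent. About 0.16 kg.
- pot3: Small glass side-dish pot (green glass, red filling), 46 mm diameter, 42 mm tall, closed by a fixed bamboo stopper: a round knob on top, 22 mm diameter and 24 mm tall (overall 66 mm). Origin at the centre of the underside; z up. May be absent. About 0.16 kg.
- pot4: Small glass side-dish pot (clear glass, pale filling), 54 mm diameter, 44 mm tall, closed by a fixed bamboo stopper: a round knob on top, 22 mm diameter and 24 mm tall (overall 68 mm). Origin at the centre of the underside; z up. May be absent. About 0.16 kg.
- bowl: Bystander: matte black bowl, 124 mm across, 50 mm tall, beyond the box; leave alone. Origin under its centre.
- spoon: Bystander: steel serving spoon, 200 mm, lying beyond the clamp; leave alone. Origin near its middle.
- dish: Bystander: shallow glass dish, 120 mm across, 22 mm tall, beyond the pots; leave alone. Origin under its centre.
Not all that is in view belongs to the job. There is more than one size of the cover; the job needs the largest.

How it is judged:
By the outcome, as a careful person would: the job done as asked, in the order asked, and still so for the second after the job is handed in, with the robot touching nothing.
Of pot1, pot2, pot3, pot4 only 2 to 4 are there at a start; the rules pass over those that are not, and their reading is None.
At some moment in a run one of pot1, pot2, pot3, pot4 may be knocked a few centimetres aside while the robot is not near it.
It also fails if it takes over 210 s, if anything falls off the work surface, if the arm or the gripper's body presses on something with over 40 N, if the wrist force passes 120 N, or if a joint passes its speed limit or range.

### The arm

A 7-joint arm with a two-finger parallel gripper is mounted at the origin on the work surface. World frame = base frame: x ahead of the robot, y to its left, z up, the work surface at z = 0. Lengths are in m, angles in rad, forces in N, time in s.
With the tool pointing down it reaches from about 0.425 to 1.025 m from the base axis. Payload 9.4 kg.
Tool frame: the origin (TCP) lies midway between the tips of the shut fingers; the grasp point (between the pads) lies 19 mm behind it; z points along the fingers, y is the line along which they close (so a half turn about z gives the same grasp; the last joint's range is limited). The gripper opens to 93 mm and grips with 3 to 60 N. Pads are 15 mm wide; open, the fingers measure 128 mm over their backs; the gripper's body (75 mm by 188 mm) begins 65 mm behind the grasp point.
Start: joints at [-1.182, 0.599, -0.003, 1.599, 0.002, 0.943, -0.08], TCP at [0.326, 0.648, 0.194] pointing down, gripper open.
Joint ranges: [-2.57, 2.57], [-0.35, 1.97], [-1.29, 1.29], [0.11, 2.56], [-1.05, 4.19], [0.11, 1.86], [-2.63, 2.63]. Speed limits (rad/s): [2.22, 2.22, 3.01, 3.01, 3.14, 3.14, 3.14].

### API

Orientations are given as a rotation vector (axis times angle).
In Python, from rig import bot, optics gives the robot as it stands. The module is installed in compiled form; this text tells all that it offers.
- The arm moves only by the shell command python3 -m jog 'ROWS'. ROWS is JSON, a list of rows, each an object with "dp": the shift along the tool's x, y, z each as a share of 200 mm, from -1 to 1, a list of three; "twist": the turn about the tool's z as a share of pi/4 rad, from -1 to 1; "jaw": the closure, from -1 (fully open) to 1 (shut), so that 0 is half open. A call has 1 to 12 rows; each row is the pose to reach, as a shift and turn from the pose commanded when the call began, along the tool's axes at that moment; what a row does not reach only later rows make up. A row lasts 1/8 s, in which the tool goes at most 62.5 mm and 10.7 degrees, less where a joint would pass 70% of its speed; a pose out of reach is approached as far as the arm can. A call with a number of a shift or a turn outside -1 to 1 is refused whole. A call with a gripper value outside its range is refused whole. The fingers move at their own pace and stop on an object; the grip force is fixed at half the most. Time passes only in rows, so rows that repeat a pose let the fingers close. It gives the time, the measured TCP pose, the force, the opening and the grip force at its end, in the units of the state.
- bot.read_state(): the state, without advancing time (a new reading comes with each control period).
- optics.get_image(name): name is "scene" or "side" or "wrist"; returns (picture, depth): 400x640x3 uint8, red, green, blue; 400x640 float32, m along the optical axis (not along the pixel's ray), 0 where there is no reading.
- optics.camera_model(name): a dict with "camera_matrix" (3x3 intrinsics, pixels), "k1" (the pictures are not rectified: a ray, as slopes to the right and down, at radius r is drawn at 1 + k1 r^2 times it, then the intrinsics apply), "xyz" and "attitude" of the camera in the world; the wrist camera has in their place "tool_from_camera" (4x4, takes a point from camera to tool coordinates, whose origin is the TCP and whose axes are the flange's). Camera axes: x right, y up, looking along -z (the intrinsics and any distortion apply to the point x, -y, -z); pixel columns grow to the right and rows downward; lengths in m; the calibration is good to about 2 mm. A picture is of the moment at which its call begins: read the wrist's pose just before it. camera_model takes no time and is no camera call.
- bot.hand_in(): hands the job in; it is judged then, once.
The state is a dict: "time": time; "q": joint angles; "joint_velocities": joint speeds; "effort": joint torques, N m; "position": TCP position; "tool_rot": TCP orientation; "ft_force": force on the tool from outside, world axes, zero at the start; "wrist_torque": the same for the moment, N m; "grip_width": finger opening in m; "gripper_force": force on a finger pad.
Only numpy, scipy, OpenCV 4.12 (cv2) and the standard library are available. Lean on these libraries where they do the work, as an engineer would, in place of code of your own. Each camera call takes 0.05 s, during which the arm holds its last target. There are 200 camera calls.

## Working session

There is one attempt and no reset: what is moved stays moved. The work goes in short steps, Python scripts to look and compute and a shell command to move; the robot and the scene stay as the last step left them, time stands still between calls to the robot, and variables do not carry over. Pictures are saved under pics/ and viewed, at most 16 in all, crops included, and the job is handed in when it is done.

```bash
mkdir -p pics; ls; python3 - <<'E'
from rig import bot,optics
import cv2,numpy as np
s=bot.read_state();print(s)
for n in ("scene","side","wrist"):
    p,d=optics.get_image(n);cv2.imwrite(f"pics/{n}0.png",p[:,:,::-1]);np.save(f"pics/{n}0.npy",d)
    print(n,optics.camera_model(n))
E
```

```text
pics
{'time': 0.0, 'q': array([-1.18167609,  0.60012027, -0.00254755,  1.60010758,  0.00184573,
        0.94287839, -0.07980527]), 'joint_velocities': array([-0.00261207,  0.00028233,  0.00087525, -0.00051795,  0.00072758,
        0.00027799, -0.00119275]), 'effort': array([-1.30781133e-03, -7.65045691e+01,  1.49672795e+00, -2.52356476e+01,
       -5.24345599e-02,  1.68545701e-02,  1.60636214e-04]), 'position': array([0.32543771, 0.64728641, 0.19277141]), 'tool_rot': array([-7.24942039e-01, -3.05662251e+00,  2.35886125e-03]), 'ft_force': array([0.31478995, 0.20052212, 0.04726794]), 'wrist_torque': array([-0.02557023,  0.03389686, -0.00439174]), 'gripper_force': 0.0, 'grip_width': 0.09272641311362086}
scene {'camera_matrix': array([[369.63006531,   0.        , 322.52791324],
       [  0.        , 369.63006531, 194.7366915 ],
       [  0.        ,   0.        ,   1.        ]]), 'k1': -0.07148723670362954, 'xyz': array([ 0.98217547, -0.17943483,  0.9136422 ]), 'attitude': array([0.49374168, 0.32465925, 1.10871804])}
side {'camera_matrix': array([[380.85499482,   0.        , 317.21446744],
       [  0.        , 380.85499482, 200.45780293],
       [  0.        ,   0.        ,   1.        ]]), 'k1': 0.02740672981261906, 'xyz': array([0.01958918, 0.56453331, 0.578562  ]), 'attitude': array([ 0.487043  , -1.20191013, -2.11131973])}
wrist {'camera_matrix': array([[354.03621709,   0.        , 320.36399834],
       [  0.        , 354.03621709, 203.52845789],
       [  0.        ,   0.        ,   1.        ]]), 'k1': -0.07050805184158278, 'tool_from_camera': array([[ 1.58286596e-04,  9.58022130e-01,  2.86694217e-01,
         8.19070626e-02],
       [ 9.99999987e-01, -1.60701185e-04, -1.51077441e-05,
        -1.12916381e-03],
       [ 3.15985472e-05,  2.86694216e-01, -9.58022143e-01,
        -1.91895005e-01],
       [ 0.00000000e+00,  0.00000000e+00,  0.00000000e+00,
         1.00000000e+00]])}
```

View pics/scene0.png

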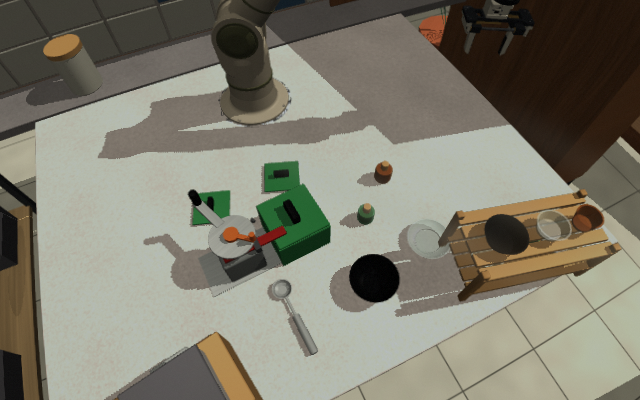

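View pics/side0.png

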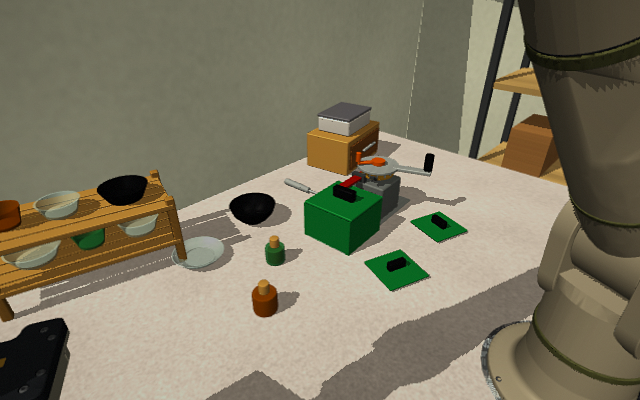

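The scene shows: amber pot at (384,172), green pot at (366,214), and a green box with its cover and a red bar at (270,237). The orange lever is at about (235,234) and the knob at (195,197). There are two smaller loose covers at (281,176) and (210,205). The dish is at (428,238), the bowl at (375,277), the spoon at (293,315), with rack vessels at right. The side view agrees: pots at (275,250) and (264,297), box at (343,215).

Candidates for the cover are box top (291,212), loose (281,176) and loose (210,205). For the pots: (384,172), (366,214), and the rack vessels, which aren't on the counter and have no stoppers.

```bash
cat > h.py <<'E'
import numpy as np,cv2
from rig import bot,optics
from scipy.spatial.transform import Rotation as R
def pose(n,s=None):
    m=optics.camera_model(n)
    if n!="wrist": return m,R.from_rotvec(m["attitude"]).as_matrix(),np.array(m["xyz"])
    s=s or bot.read_state();T=m["tool_from_camera"];Q=R.from_rotvec(s["tool_rot"]).as_matrix()
    return m,Q@T[:3,:3],Q@T[:3,3]+s["position"]
def cloud(n,d,s=None):
    m,Q,t=pose(n,s);k=np.array([m["k1"],0,0,0.])
    v,u=np.mgrid[:400,:640];uv=np.stack([u,v],-1).reshape(-1,1,2).astype(float)
    x=cv2.undistortPoints(uv,m["camera_matrix"],k).reshape(400,640,2)
    return np.stack([x[...,0]*d,-x[...,1]*d,-d],-1)@Q.T+t
def proj(n,P,s=None):
    m,Q,t=pose(n,s);c=(np.atleast_2d(P)-t)@Q
    x=c[:,:2]/-c[:,2:]*[1,-1];r=(x**2).sum(1,keepdims=True);x=x*(1+m["k1"]*r)
    K=m["camera_matrix"];return x*K[0,0]+K[:2,2]
def snap(n,name=None):
    s=bot.read_state();p,d=optics.get_image(n)
    if name: cv2.imwrite(f"pics/{name}.png",p[:,:,::-1])
    return p,cloud(n,d,s),d,s
def crop(p,name,x0,y0,x1,y1,f):
    cv2.imwrite(f"pics/{name}.png",cv2.resize(p[y0:y1,x0:x1,::-1],None,fx=f,fy=f,interpolation=cv2.INTER_CUBIC))
def tool(world_d,s=None):
    s=s or bot.read_state();return R.from_rotvec(s["tool_rot"]).as_matrix().T@np.array(world_d)
E
python3 - <<'E'
from h import *
for n in ("scene","side"):
    p=cv2.imread(f"pics/{n}0.png");C=cloud(n,np.load(f"pics/{n}0.npy"));h=cv2.cvtColor(p,cv2.COLOR_BGR2HSV).astype(int)
    d=np.load(f"pics/{n}0.npy")>0
    H,S,V=h[...,0],h[...,1],h[...,2]
    def rep(nm,m,mn=12):
        m=m&d;k,l,st,ce=cv2.connectedComponentsWithStats(m.astype(np.uint8))
        for i in range(1,k):
            if st[i,4]>=mn:
                q=C[l==i];
                if np.hypot(*np.median(q,0)[:2])<1.1: print(n,nm,ce[i].round(),st[i,4],np.median(q,0).round(3),np.percentile(q,2,0).round(3),np.percentile(q,98,0).round(3))
    rep("green",(H>45)&(H<80)&(S>120))
    rep("red",((H<5)|(H>174))&(S>150)&(V>90))
    rep("orange",(H>=5)&(H<16)&(S>180)&(V>120))
    Z=C[...,2];X=C[...,0];Y=C[...,1]
    rep("black",(V<45)&(Z>0.03)&(Z<.22)&(np.hypot(X,Y)>.35),20)
    # raised things on counter
    rep("obj",(Z>0.015)&(Z<.25)&(np.hypot(X,Y)>.3)&(np.hypot(X,Y)<1.2),30)
p=cv2.imread("pics/scene0.png")[:,:,::-1]; q=cv2.imread("pics/side0.png")[:,:,::-1]
a=cv2.resize(p[140:300,170:410],None,fx=3.3,fy=3.3,interpolation=cv2.INTER_CUBIC)
cv2.imwrite("pics/c1.png",a[:,:,::-1])
crop(q,"c2",0,130,450,350,1.7)
E
```

```text
scene green [293. 215.] 4061 [ 0.545 -0.058  0.103] [ 0.316 -0.135  0.01 ] [0.614 0.007 0.107]
scene green [218. 202.] 492 [ 0.361 -0.231  0.013] [ 0.319 -0.272  0.01 ] [ 0.414 -0.198  0.033]
scene green [199. 218.] 158 [ 0.393 -0.296  0.013] [ 0.359 -0.313  0.01 ] [ 0.413 -0.276  0.016]
scene red [271. 235.] 237 [ 0.576 -0.136  0.114] [ 0.564 -0.167  0.111] [ 0.588 -0.102  0.117]
scene orange [235. 234.] 227 [ 0.559 -0.216  0.152] [ 0.538 -0.236  0.149] [ 0.591 -0.175  0.178]
scene black [162.   1.] 23 [-0.475 -0.183  0.173] [-0.488 -0.195  0.162] [-0.469 -0.159  0.182]
scene black [286.   2.] 78 [-0.473  0.304  0.038] [-0.478  0.263  0.031] [-0.467  0.366  0.055]
scene black [281. 172.] 48 [ 0.355 -0.031  0.033] [ 0.348 -0.051  0.03 ] [ 0.365 -0.014  0.037]
scene black [195. 197.] 128 [ 0.439 -0.27   0.177] [ 0.427 -0.279  0.147] [ 0.443 -0.261  0.191]
scene black [210. 202.] 55 [ 0.366 -0.251  0.034] [ 0.351 -0.26   0.03 ] [ 0.39  -0.243  0.037]
scene black [291. 212.] 227 [ 0.545 -0.069  0.131] [ 0.513 -0.078  0.105] [ 0.568 -0.057  0.135]
scene black [264. 224.] 45 [ 0.518 -0.13
[... 3652 characters left out ...]
6.] 9699 [ 0.563 -0.203  0.102] [ 0.441 -0.496  0.02 ] [0.881 0.007 0.181]
side obj [ 86. 232.] 15415 [0.818 0.432 0.127] [0.728 0.25  0.021] [0.908 0.58  0.186]
side obj [297. 183.] 81 [ 0.795 -0.145  0.018] [ 0.749 -0.153  0.015] [ 0.846 -0.137  0.021]
side obj [252. 206.] 934 [0.774 0.049 0.036] [ 0.695 -0.     0.016] [0.811 0.114 0.05 ]
side obj [439. 221.] 135 [ 0.368 -0.248  0.027] [ 0.348 -0.261  0.016] [ 0.39  -0.239  0.033]
side obj [275. 249.] 394 [0.569 0.137 0.04 ] [0.555 0.113 0.016] [0.592 0.152 0.066]
side obj [396. 263.] 183 [ 0.35  -0.027  0.029] [ 0.34  -0.05   0.016] [ 0.364 -0.01   0.033]
side obj [265. 296.] 667 [0.467 0.249 0.045] [0.452 0.223 0.017] [0.494 0.266 0.07 ]
```

View pics/c1.png

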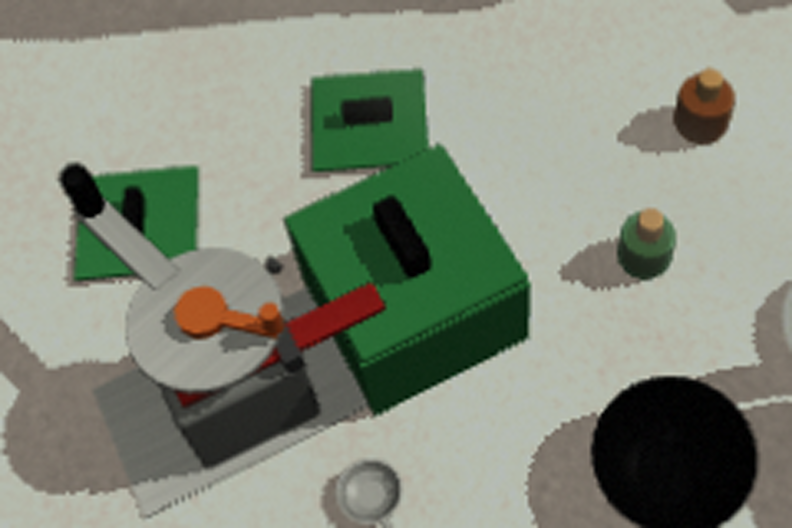

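View pics/c2.png

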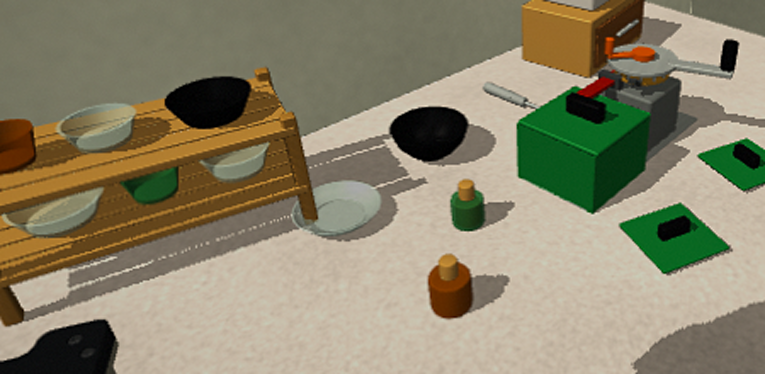

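Only pot2 (amber) and pot3 (green) are on the counter; the rack vessels have no stoppers. The crop shows the working cover as the largest one, on the box, with its grip along press x. The knob is at top left of the disc, and the lever post points opposite it, next to the red bar. Next I fit the poses from both views.

```bash
cat >> h.py <<'E'
def fit(ims):
    out={}
    for n,p,C,d in ims:
        h=cv2.cvtColor(p,cv2.COLOR_RGB2HSV).astype(int);H,S,V=h[...,0],h[...,1],h[...,2];Z=C[...,2];ok=d>0
        rg=lambda a:(a.max(0)+a.min(0))/2
        g=C[ok&(H>45)&(H<80)&(S>100)&(Z>.098)&(Z<.11)][:,:2]
        r=cv2.minAreaRect(g.astype(np.float32)*1000);out[n,"cover"]=np.round([*r[0],*r[1],r[2]],1)
        for k,m in dict(knob=(V<60)&(Z>.183)&(Z<.196),post=(H>=3)&(H<16)&(S>150)&(Z>.171)&(Z<.18)).items():
            q=C[ok&m&(np.abs(C[...,0]-.5)<.2)&(C[...,1]<0)]
            if len(q): out[n,k]=np.r_[rg(q).round(4),len(q)]
        q=C[ok&(S<50)&(V>90)&(Z>.132)&(Z<.147)&(np.abs(C[...,0]-.55)<.1)][:,:2]
        if len(q)>9:
            c=cv2.minEnclosingCircle((q*1000).astype(np.float32));out[n,"disc"]=np.round([*c[0],c[1]],1)
        q=C[ok&((H<5)|(H>174))&(S>150)&(V>70)&(Z>.105)&(Z<.12)]
        if len(q): out[n,"bar"]=np.r_[np.median(q,0),q[:,1].max()].round(4)
    return out
def go(P,ydir=None,s=None):
    """dp and twist to put the TCP at P with tool y along world angle ydir (mod pi)"""
    s=s or bot.read_state();Q=R.from_rotvec(s["tool_rot"]).as_matrix();d=Q.T@(np.array(P)-s["position"])
    t=None
    if ydir is not None:
        a=np.arctan2(Q[1,1],Q[0,1]);e=(a-ydir+np.pi/2)%np.pi-np.pi/2;t=round(e/(np.pi/4),3)
    return (d/.2).round(3).tolist(),t
def st():
    s=bot.read_state();Q=R.from_rotvec(s["tool_rot"]).as_matrix()
    print("t",round(s["time"],2),"pos",s["position"].round(4),"yaw",round(np.arctan2(Q[1,1],Q[0,1]),3),"w",round(s["grip_width"],4),"F",s["ft_force"].round(1),"q7",round(s["q"][6],2));return s
E
python3 - <<'E'
from h import *
ims=[]
for n in ("scene","side"):
    p=cv2.imread(f"pics/{n}0.png")[:,:,::-1].copy();d=np.load(f"pics/{n}0.npy");C=cloud(n,d);ims.append((n,p,C,d))
    h=cv2.cvtColor(p,cv2.COLOR_RGB2HSV).astype(int)
    for nm,c,top in (("amber",(.485,.24),.070),("green",(.578,.13),.066)):
        m=(d>0)&(np.hypot(C[...,0]-c[0],C[...,1]-c[1])<.05)&(C[...,2]>top-.006)
        q=C[m];print(n,nm,((q.max(0)+q.min(0))/2).round(4),len(q),q[:,2].max().round(4))
for k,v in fit(ims).items(): print(k,v)
print(proj("scene",[[.5,.42,0],[.6,.45,0],[.45,.35,0]]).round())
st()
E
```

```text
scene amber [0.4784 0.2401 0.0684] 45 0.0728
scene green [0.5781 0.1284 0.0652] 51 0.0701
side amber [0.4768 0.242  0.0677] 82 0.0711
side green [0.5766 0.1303 0.064 ] 55 0.0674
('scene', 'cover') [540.  -67.7 141.6 140.4   5.8]
('scene', 'knob') [ 0.4336 -0.2708  0.1875 51.    ]
('scene', 'post') [ 0.5869 -0.1786  0.1753 28.    ]
('scene', 'disc') [ 527.  -236.3   84.8]
('scene', 'bar') [ 0.5778 -0.1379  0.114  -0.1007]
('side', 'cover') [633.7 167.9 688.2 183.2  67.2]
('side', 'knob') [ 0.5447 -0.9125  0.1893 81.    ]
('side', 'post') [ 0.5857 -0.1772  0.1736 16.    ]
('side', 'disc') [ 524.5 -230.7   81.5]
('side', 'bar') [ 0.5748 -0.1352  0.1124 -0.0974]
[[435. 163.]
 [462. 184.]
 [408. 159.]]
t 0.15 pos [0.3254 0.6474 0.193 ] yaw 1.105 w 0.0929 F [-0.9  0.1 -0.8] q7 -0.08
```

```bash
R1='';
python3 -m jog '[{"dp":[-1,-1,-0.3],"twist":0,"jaw":0.44},{"dp":[-1,-1,-0.3],"twist":0,"jaw":0.44},{"dp":[-1,-1,-0.3],"twist":0,"jaw":0.44},{"dp":[-1,-1,-0.3],"twist":0,"jaw":0.44},{"dp":[-1,-1,-0.3],"twist":0,"jaw":0.44},{"dp":[-1,-1,-0.3],"twist":0,"jaw":0.44},{"dp":[-1,-1,-0.3],"twist":0,"jaw":0.44}]'
python3 -m jog '[{"dp":[-1,-1,0],"twist":0,"jaw":0.44},{"dp":[-1,-1,0],"twist":0,"jaw":0.44},{"dp":[-1,-1,0],"twist":0,"jaw":0.44},{"dp":[-1,-1,0],"twist":0,"jaw":0.44},{"dp":[-1,-1,0],"twist":0,"jaw":0.44},{"dp":[-1,-1,0],"twist":0,"jaw":0.44}]'
python3 -m jog '[{"dp":[-0.9,-0.9,0],"twist":1,"jaw":0.44},{"dp":[-0.9,-0.9,0],"twist":1,"jaw":0.44},{"dp":[-0.9,-0.9,0],"twist":1,"jaw":0.44},{"dp":[-0.9,-0.9,0],"twist":1,"jaw":0.44},{"dp":[-0.9,-0.9,0],"twist":1,"jaw":0.44},{"dp":[-0.9,-0.9,0],"twist":1,"jaw":0.44}]'
python3 -m jog '[{"dp":[0,0,0],"twist":1,"jaw":0.44},{"dp":[0,0,0],"twist":1,"jaw":0.44},{"dp":[0,0,0],"twist":1,"jaw":0.44},{"dp":[0,0,0],"twist":1,"jaw":0.44},{"dp":[0,0,0],"twist":1,"jaw":0.44}]'
python3 - <<'E'
from h import *
s=st();print(s["q"].round(2))
p,C,d,s=snap("wrist","w1")
p2,C2,d2,_=snap("scene")
print(fit([("scene",p2,C2,d2),("wrist",p,C,d)]))
print(go([.587,-.178,.25],-1.13))
E
```

```text
time: 1.02
position: [0.4141, 0.38, 0.2536]
tool_rot: [-0.724, -3.057, -0.001]
ft_force: [-1.2, 0.2, 0.2]
grip_width: 0.0288
gripper_force: 0.0
time: 1.78
position: [0.504, 0.1096, 0.2532]
tool_rot: [-0.729, -3.056, 0.001]
ft_force: [0.2, -0.1, -0.1]
grip_width: 0.0262
gripper_force: 0.0
time: 2.52
position: [0.5837, -0.1285, 0.2528]
tool_rot: [-1.834, -2.549, 0.0]
ft_force: [-0.2, 0.3, -0.3]
grip_width: 0.0262
gripper_force: 0.0
time: 3.15
position: [0.5835, -0.1277, 0.2533]
tool_rot: [-2.669, -1.655, 0.0]
ft_force: [0.2, -0.1, -0.9]
grip_width: 0.0263
gripper_force: 0.0
t 3.15 pos [ 0.5835 -0.1277  0.2533] yaw -0.461 w 0.0263 F [ 0.2 -0.1 -0.9] q7 -0.04
[-0.27  0.42  0.56  1.86 -0.27  0.94 -0.04]
{('scene', 'cover'): array([539.3, -67.5, 142.6, 139.8,   5.2]), ('scene', 'knob'): array([ 0.4345, -0.2708,  0.1877, 51.    ]), ('scene', 'post'): array([ 0.5871, -0.1788,  0.1753, 27.    ]), ('scene', 'disc'): array([ 527.3, -234.2,   83.7]), ('scene', 'bar'): array([ 0.5778, -0.1377,  0.1142, -0.1005]), ('wrist', 'cover'): array([536.9, -66.8, 139.1, 137.5,   4.9]), ('wrist', 'post'): array([ 0.5815, -0.1759,  0.1745, 41.    ]), ('wrist', 'disc'): array([ 548.7, -213.6,   58.3]), ('wrist', 'bar'): array([ 0.5736, -0.1361,  0.1138, -0.1001])}
([-0.213, 0.125, 0.017], np.float64(0.854))
```

```bash

python3 -m jog '[{"dp":[-0.21,0.12,0],"twist":0.85,"jaw":0.4},{"dp":[-0.21,0.12,0],"twist":0.85,"jaw":0.4},{"dp":[-0.21,0.12,0],"twist":0.85,"jaw":0.4},{"dp":[-0.21,0.12,0],"twist":0.85,"jaw":0.4},{"dp":[-0.21,0.12,0.2],"twist":0.85,"jaw":0.4},{"dp":[-0.21,0.12,0.2],"twist":0.85,"jaw":0.4}]'
python3 - <<'E'
from h import *
s=st()
p,C,d,s=snap("wrist","w2")
print(fit([("wrist",p,C,d)]))
print(proj("wrist",[[.585,-.178,.176]],s))
print(go([.585,-.178,.157],-1.13),go([.610,-.227,.157],-1.13))
E
```

```text
time: 4.0
position: [0.5846, -0.1776, 0.2116]
tool_rot: [-3.063, -0.687, 0.006]
ft_force: [-0.0, -0.2, 0.6]
grip_width: 0.028
gripper_force: 0.0
t 4.0 pos [ 0.5846 -0.1776  0.2116] yaw -1.129 w 0.028 F [-0.  -0.2  0.6] q7 -0.47
{('wrist', 'cover'): array([536.5, -67.7, 140.7, 138.9,   5.5]), ('wrist', 'post'): array([ 5.846e-01, -1.785e-01,  1.749e-01,  3.170e+02]), ('wrist', 'disc'): array([ 524.8, -234.1,   84. ]), ('wrist', 'bar'): array([ 0.5746, -0.1383,  0.1138, -0.1012])}
[[322.50382153 216.9063049 ]]
([-0.0, -0.003, 0.281], np.float64(-0.001)) ([0.008, 0.272, 0.281], np.float64(-0.001))
```

View pics/w2.png

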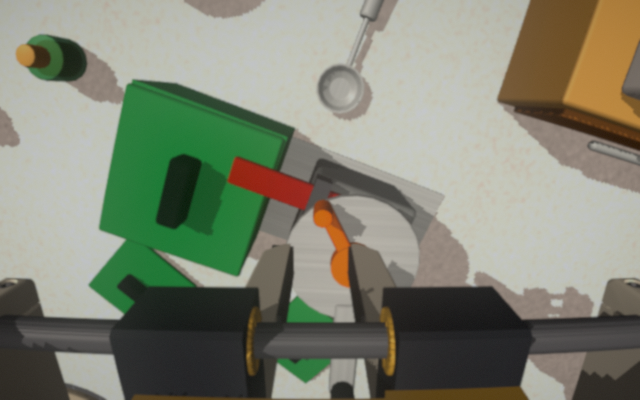

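The wrist view has the post at (323,215), between the fingers, which agrees with the fit. I lower over it and lead it clockwise.

```bash

python3 -m jog '[{"dp":[0,0,0.14],"twist":0,"jaw":0.45},{"dp":[0,0,0.28],"twist":0,"jaw":0.56},{"dp":[0,0,0.28],"twist":0,"jaw":0.56},{"dp":[0.015,0.05,0.28],"twist":0,"jaw":0.56},{"dp":[0.03,0.1,0.28],"twist":0,"jaw":0.56},{"dp":[0.033,0.15,0.28],"twist":0,"jaw":0.56},{"dp":[0.025,0.2,0.28],"twist":0,"jaw":0.56},{"dp":[0.01,0.24,0.28],"twist":0,"jaw":0.56},{"dp":[0,0.27,0.28],"twist":0,"jaw":0.56},{"dp":[0,0.27,0.28],"twist":0,"jaw":0.56}]'
python3 - <<'E'
from h import *
s=st()
p,C,d,s=snap("wrist","w3")
p2,C2,d2,_=snap("scene")
print(fit([("wrist",p,C,d),("scene",p2,C2,d2)]))
E
```

```text
time: 5.3
position: [0.6086, -0.2288, 0.1576]
tool_rot: [3.067, 0.68, -0.0]
ft_force: [0.2, -0.4, -0.0]
grip_width: 0.0204
gripper_force: 0.0
t 5.3 pos [ 0.6086 -0.2288  0.1576] yaw -1.134 w 0.0204 F [ 0.2 -0.4 -0. ] q7 -0.37
{('wrist', 'cover'): array([535.8, -67.7, 141. , 140. ,   5. ]), ('wrist', 'knob'): array([ 0.612 , -0.2257,  0.1903, 33.    ]), ('wrist', 'post'): array([ 5.850e-01, -1.785e-01,  1.750e-01,  5.150e+02]), ('wrist', 'disc'): array([ 535.7, -229.1,   72. ]), ('wrist', 'bar'): array([ 0.5751, -0.1428,  0.1138, -0.1016]), ('scene', 'cover'): array([539.3, -67.1, 144.2, 139.6,   4.6]), ('scene', 'knob'): array([ 0.606 , -0.2178,  0.1925,  4.    ]), ('scene', 'post'): array([ 0.5871, -0.1786,  0.1754, 29.    ]), ('scene', 'disc'): array([ 554.8, -218.3,   54. ]), ('scene', 'bar'): array([ 0.5784, -0.1381,  0.114 , -0.1003])}
```

View pics/w3.png

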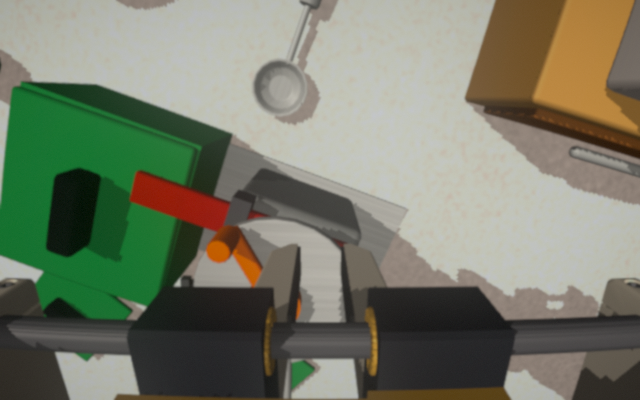

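```bash
python3 - <<'E'
from h import *
p,C,d,s=snap("wrist")
Q=R.from_rotvec(s["tool_rot"]).as_matrix();T=(C-s["position"])@Q
for x,y in ((287,250),(287,260),(292,270),(280,280),(352,250),(350,260),(350,270),(360,280),(220,245),(245,265)): print(x,y,d[y,x],(T[y,x]*1000).round(1),C[y,x].round(4))
m=(d>0)&(T[...,2]>-.06)&(np.abs(T[...,1])<.05)&(C[...,2]>.145)&(p[...,0]<140)
q=T[m];print(len(q),q.min(0),q.max(0))
E
```

```text
287 250 0.17081414 [  7.5 -16.9 -34.7] [ 0.6083 -0.2095  0.1923]
287 260 0.16152513 [  6.9 -16.  -44.6] [ 0.6082 -0.2105  0.2022]
292 270 0.15250455 [  6.7 -13.  -54.1] [ 0.6093 -0.2133  0.2116]
280 280 0.14456195 [  6.5 -17.3 -62.4] [ 0.6072 -0.2095  0.22  ]
352 250 0.17135324 [  7.2  14.6 -34.2] [ 0.6214 -0.2381  0.1918]
350 260 0.16185585 [  6.8  12.8 -44.3] [ 0.6203 -0.2367  0.2018]
350 270 0.15158051 [  7.2  12.  -54.9] [ 0.6203 -0.2358  0.2124]
360 280 0.14325966 [  7.1  15.3 -63.6] [ 0.6217 -0.2388  0.2211]
220 245 0.18673243 [  3.3 -54.1 -19.4] [ 0.5888 -0.1776  0.1769]
245 265 0.21771131 [-20.9 -47.4   5.7] [ 0.5697 -0.1939  0.1519]
2644 [-0.06061788 -0.04998028 -0.05997452] [0.00786918 0.02509777 0.01213848]
```

```bash
python3 - <<'E'
from h import *
p,C,d,s=snap("wrist")
Q=R.from_rotvec(s["tool_rot"]).as_matrix();T=(C-s["position"])@Q
for x in (287,284,356):
  for y in range(226,256,3): print(x,y,p[y,x],(T[y,x]*1000).round(1),C[y,x].round(3))
p2,C2,d2,_=snap("side");crop(p2,"s1",300,90,480,250,4)
E
```

```text
287 226 [168 164 156] [  0.8 -21.7  16.7] [ 0.6   -0.208  0.141]
287 229 [170 166 158] [ -1.  -21.7  16. ] [ 0.599 -0.209  0.142]
287 232 [172 169 159] [ -3.2 -21.8  16.5] [ 0.597 -0.209  0.141]
287 235 [177 173 164] [ -5.8 -22.   17.9] [ 0.594 -0.21   0.14 ]
287 238 [173 170 161] [ -7.1 -21.9  16. ] [ 0.593 -0.211  0.142]
287 241 [173 169 161] [ -9.  -21.9  15.8] [ 0.591 -0.212  0.142]
287 244 [156 152 142] [-11.6 -22.1  17.1] [ 0.589 -0.213  0.141]
287 247 [112 105  92] [  7.4 -17.2 -30.9] [ 0.608 -0.209  0.189]
287 250 [113 103  92] [  7.2 -17.  -34.1] [ 0.608 -0.209  0.192]
287 253 [113 105  92] [  7.2 -16.7 -37.6] [ 0.608 -0.21   0.195]
284 226 [167 165 156] [  0.7 -23.6  16.8] [ 0.599 -0.206  0.141]
284 229 [168 165 157] [ -1.4 -23.7  17.1] [ 0.597 -0.207  0.14 ]
284 232 [171 167 159] [ -3.4 -23.8  17.1] [ 0.596 -0.208  0.141]
284 235 [177 173 165] [ -5.2 -23.8  16.4] [ 0.594 -0.208  0.141]
284 238 [172 169 160] [ -7.5 -23.9  17.2] [ 0.592 -0.209  0.14 ]
284 241 [170 166 158] [ -9.4 -23.9  16.8] [ 0.59  -0.21   0.141]
284 244 [170 166 158] [-11.3 -23.9  16.3] [ 0.588 -0.211  0.141]
284 247 [118 111 100] [  6.5 -19.  -28.9] [ 0.607 -0.208  0.186]
284 250 [113 104  92] [  7.3 -18.4 -34.4] [ 0.608 -0.208  0.192]
284 253 [113 104  91] [  6.8 -18.2 -36.7] [ 0.607 -0.208  0.194]
356 226 [67 65 62] [-19.8  27.5  72.3] [ 0.602 -0.261  0.085]
356 229 [72 71 67] [-19.5  26.8  64.9] [ 0.602 -0.26   0.093]
356 232 [93 92 87] [-20.4  26.4  60.7] [ 0.601 -0.26   0.097]
356 235 [107 106 100] [-22.5  26.4  59.9] [ 0.6   -0.261  0.098]
356 238 [112 110 105] [-24.3  26.3  58.2] [ 0.598 -0.262  0.099]
356 241 [86 85 80] [-27.1  26.5  58.9] [ 0.595 -0.263  0.099]
356 244 [86 85 79] [-30.3  26.7  60.6] [ 0.593 -0.265  0.097]
356 247 [111 104  92] [  6.6  17.  -29.2] [ 0.622 -0.24   0.187]
356 250 [114 106  94] [  6.8  16.6 -33.3] [ 0.622 -0.24   0.191]
356 253 [113 106  94] [  7.   16.2 -37.1] [ 0.622 -0.24   0.195]
```

View pics/s1.png

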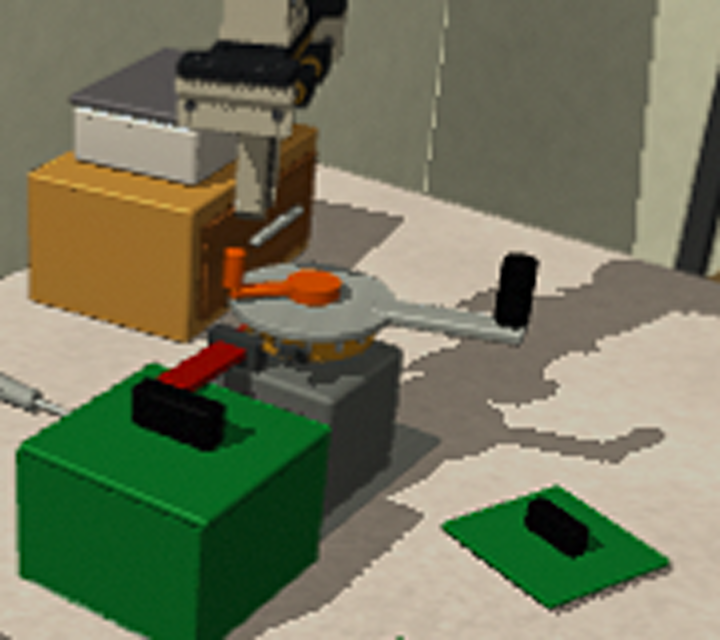

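The picture shows the fingers passed above the post: their tips are at about z 0.186 with the TCP reading 0.158. So the real tips lie about 29 mm behind the reported TCP, with no sideways shift. I go back and lower accordingly, checking the tip height with the side camera as well.

```bash
python3 - <<'E'
from h import *
p,C,d,s=snap("side");print(C[141,364],C[139,364],C[136,364],s["position"])
E
python3 -m jog '[{"dp":[0,-0.2,0],"twist":0,"jaw":0.5},{"dp":[0,-0.27,0],"twist":0,"jaw":0.5},{"dp":[0,-0.27,0],"twist":0,"jaw":0.5},{"dp":[0,-0.27,0.06],"twist":0,"jaw":0.5},{"dp":[0,-0.27,0.1],"twist":0,"jaw":0.5},{"dp":[0,-0.27,0.13],"twist":0,"jaw":0.56},{"dp":[0,-0.27,0.13],"twist":0,"jaw":0.56}]'
python3 - <<'E'
from h import *
st();p,C,d,s=snap("wrist")
Q=R.from_rotvec(s["tool_rot"]).as_matrix();T=(C-s["position"])@Q
for x in (287,284,356):
  for y in range(244,254,3): print(x,y,(T[y,x]*1000).round(1),C[y,x].round(3))
p,C,d,s=snap("side");crop(p,"s2",300,90,480,250,4)
E
```

```text
[ 0.59526804 -0.20966936  0.19545593] [ 0.59291409 -0.20591309  0.20282756] [ 0.59461664 -0.2073194   0.21037266] [ 0.60884688 -0.22770895  0.15762404]
time: 6.48
position: [0.5856, -0.1796, 0.1309]
tool_rot: [-3.067, -0.681, 0.002]
ft_force: [-0.9, -0.0, 0.6]
grip_width: 0.0206
gripper_force: 0.0
t 6.47 pos [ 0.5856 -0.1796  0.1309] yaw -1.134 w 0.0206 F [-0.9 -0.   0.6] q7 -0.39
287 244 [-11.6 -22.1  17.1] [ 0.566 -0.164  0.114]
287 247 [  7.7 -17.2 -31.8] [ 0.585 -0.161  0.163]
287 250 [  6.7 -17.1 -33. ] [ 0.584 -0.161  0.164]
287 253 [  7.6 -16.6 -38.6] [ 0.586 -0.161  0.169]
284 244 [-11.7 -24.   17.2] [ 0.565 -0.163  0.114]
284 247 [  6.9 -18.9 -29.8] [ 0.584 -0.16   0.161]
284 250 [  7.4 -18.4 -34.6] [ 0.585 -0.16   0.165]
284 253 [  7.6 -18.  -38.4] [ 0.585 -0.16   0.169]
356 244 [-0.2 19.1 -9.5] [ 0.593 -0.197  0.14 ]
356 247 [  7.1  16.9 -30.4] [ 0.599 -0.192  0.161]
356 250 [  7.1  16.5 -34. ] [ 0.599 -0.192  0.165]
356 253 [  6.9  16.3 -36.9] [ 0.599 -0.191  0.168]
```

View pics/s2.png

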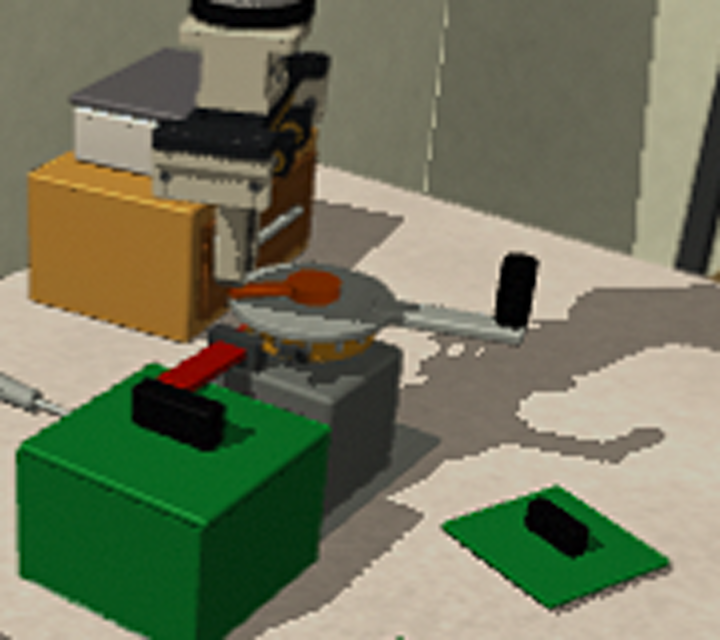

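The fingers now straddle the post. Next I lead it round.

```bash

python3 -m jog '[{"dp":[0,0,0.015],"twist":0,"jaw":0.56},{"dp":[0.015,0.05,0.015],"twist":0,"jaw":0.56},{"dp":[0.03,0.1,0.015],"twist":0,"jaw":0.56},{"dp":[0.033,0.15,0.015],"twist":0,"jaw":0.56},{"dp":[0.025,0.2,0.015],"twist":0,"jaw":0.56},{"dp":[0.01,0.24,0.015],"twist":0,"jaw":0.56},{"dp":[0,0.265,0.015],"twist":0,"jaw":0.56},{"dp":[0,0.265,0.015],"twist":0,"jaw":0.56}]'
python3 - <<'E'
from h import *
st()
p,C,d,s=snap("scene");print(fit([("scene",p,C,d)]))
p,C,d,s=snap("side");print(fit([("side",p,C,d)]))
E
```

```text
time: 7.58
position: [0.608, -0.2282, 0.1287]
tool_rot: [3.066, 0.68, -0.0]
ft_force: [0.2, -0.2, -0.1]
grip_width: 0.0203
gripper_force: 0.0
t 7.58 pos [ 0.608  -0.2282  0.1287] yaw -1.134 w 0.0203 F [ 0.2 -0.2 -0.1] q7 -0.35
{('scene', 'cover'): array([540. , -67. , 141.8, 139.3,   4.8]), ('scene', 'knob'): array([ 0.6096, -0.216 ,  0.1891,  6.    ]), ('scene', 'post'): array([ 0.608 , -0.223 ,  0.1748, 28.    ]), ('scene', 'disc'): array([ 569.9, -201.4,   47.9]), ('scene', 'bar'): array([ 0.5774, -0.1362,  0.114 , -0.1002])}
{('side', 'cover'): array([633.2, 168.3, 687.9, 182.5,  67.3]), ('side', 'knob'): array([ 0.5442, -0.6893,  0.1894, 68.    ]), ('side', 'disc'): array([ 527. , -232.1,   83.2]), ('side', 'bar'): array([ 0.575 , -0.1342,  0.1125, -0.1006])}
```

```bash

python3 -m jog '[{"dp":[-0.005,0.01,0],"twist":0,"jaw":0.56},{"dp":[-0.01,0.02,0],"twist":0,"jaw":0.56},{"dp":[-0.01,0.02,0],"twist":0,"jaw":0.56}]'
python3 - <<'E'
from h import *
st()
p,C,d,s=snap("scene");o=fit([("scene",p,C,d)]);print(o)
m=(d>0)&(p.max(-1)<60)&(C[...,2]>.183)&(C[...,2]<.196)&(C[...,0]<.5)&(C[...,1]<-.1);q=C[m];print("knob",(q.max(0)+q.min(0))/2,len(q))
E
```

```text
time: 8.05
position: [0.6083, -0.2313, 0.1286]
tool_rot: [-3.066, -0.682, -0.0]
ft_force: [1.0, 2.1, 0.1]
grip_width: 0.0204
gripper_force: 1.0
t 8.05 pos [ 0.6083 -0.2313  0.1286] yaw -1.133 w 0.0204 F [1.  2.1 0.1] q7 -0.34
{('scene', 'cover'): array([539.6, -67.3, 142.7, 138.9,   4.8]), ('scene', 'knob'): array([ 0.6078, -0.219 ,  0.187 ,  4.    ]), ('scene', 'post'): array([ 0.6082, -0.2259,  0.1752, 30.    ]), ('scene', 'disc'): array([ 558.3, -210. ,   53. ]), ('scene', 'bar'): array([ 0.5778, -0.1364,  0.1139, -0.1006])}
knob [-0.4800009  -0.50278528  0.18929635] 24
```

```bash

python3 -m jog '[{"dp":[-0.005,0.01,0],"twist":0,"jaw":0.56},{"dp":[-0.005,0.01,0],"twist":0,"jaw":0.56}]'
python3 -m jog '[{"dp":[0,-0.015,0],"twist":0,"jaw":0.5},{"dp":[0,-0.015,-0.1],"twist":0,"jaw":0.3},{"dp":[0,-0.015,-0.35],"twist":0,"jaw":0},{"dp":[0,-0.015,-0.5],"twist":0,"jaw":0},{"dp":[0,-0.015,-0.5],"twist":0,"jaw":0}]'
python3 - <<'E'
from h import *
st()
p,C,d,s=snap("scene");o=fit([("scene",p,C,d)]);print(o)
m=(d>0)&(p.max(-1)<60)&(C[...,2]>.183)&(C[...,2]<.196)&(np.abs(C[...,0]-.45)<.05)&(np.abs(C[...,1]+.3)<.1);q=C[m];print("knob",(q.max(0)+q.min(0))/2,len(q))
print(go([.432,-.2715,.23],-1.13))
E
```

```text
time: 8.35
position: [0.6082, -0.2341, 0.1286]
tool_rot: [3.067, 0.682, 0.0]
ft_force: [-0.0, 2.5, 0.9]
grip_width: 0.0206
gripper_force: 1.1
time: 8.98
position: [0.6081, -0.2327, 0.2325]
tool_rot: [3.064, 0.68, 0.007]
ft_force: [-0.2, -0.6, -1.1]
grip_width: 0.0465
gripper_force: 0.0
t 8.97 pos [ 0.6081 -0.2327  0.2325] yaw -1.134 w 0.0465 F [-0.2 -0.6 -1.1] q7 -0.42
{('scene', 'cover'): array([539.5, -67. , 146.2, 139.9,   5.5]), ('scene', 'post'): array([ 0.6071, -0.2301,  0.1751, 36.    ]), ('scene', 'disc'): array([ 544.1, -226.8,   65.4]), ('scene', 'bar'): array([ 0.5782, -0.138 ,  0.1141, -0.1003])}Traceback (most recent call last):
  File "<stdin>", line 4, in <module>
    return umr_maximum(a, axis, None, out, keepdims, initial, where)
ValueError: zero-size array to reduction operation maximum which has no identity
```

```bash

python3 -m jog '[{"dp":[-0.3,-0.06,0],"twist":0,"jaw":0},{"dp":[-0.6,-0.13,0],"twist":0,"jaw":0},{"dp":[-0.88,-0.2,0],"twist":0,"jaw":0},{"dp":[-0.88,-0.2,0],"twist":0,"jaw":0},{"dp":[-0.88,-0.2,0],"twist":0,"jaw":0}]'
python3 - <<'E'
from h import *
st()
p,C,d,s=snap("scene");o=fit([("scene",p,C,d)]);print({k[1]:v for k,v in o.items()})
p,C,d,s=snap("wrist","w4")
for n,(p,C,d,s) in (("wrist",(p,C,d,s)),("side",snap("side"))):
  m=(d>0)&(p.max(-1)<70)&(C[...,2]>.182)&(C[...,2]<.196)&(np.abs(C[...,0]-.45)<.07)&(np.abs(C[...,1]+.29)<.06);q=C[m];print(n,"knob",len(q),(q.max(0)+q.min(0))/2 if len(q) else 0)
E
```

```text
time: 9.65
position: [0.4312, -0.2694, 0.2286]
tool_rot: [-3.067, -0.682, -0.001]
ft_force: [1.1, -0.2, 0.3]
grip_width: 0.0464
gripper_force: 0.0
t 9.65 pos [ 0.4312 -0.2694  0.2286] yaw -1.133 w 0.0464 F [ 1.1 -0.2  0.3] q7 -0.28
{'cover': array([539.9, -67.1, 142.3, 139.1,   5. ]), 'knob': array([ 0.4308, -0.261 ,  0.1869, 53.    ]), 'post': array([ 0.6078, -0.23  ,  0.1758, 35.    ]), 'disc': array([ 527.9, -232.6,   82.6]), 'bar': array([ 0.5778, -0.1376,  0.114 , -0.1003])}
wrist knob 722 [ 0.42701868 -0.261472    0.18642815]
side knob 35 [ 0.42774606 -0.25847504  0.18535057]
```

View pics/w4.png

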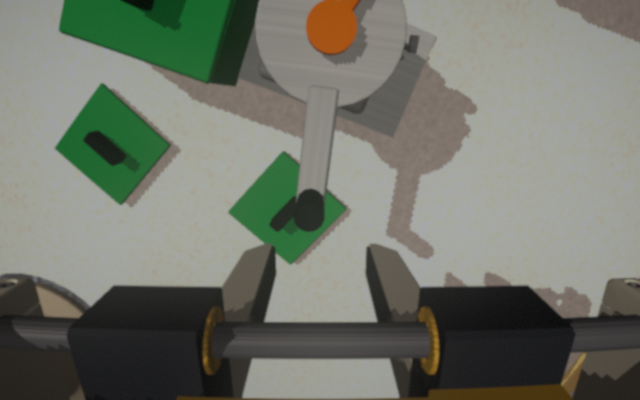

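Handle fell about 0.08 rad while I pushed the lever, inside the idle zone; the bar tip is unchanged. The knob is at (310,207), about 8 mm off the tool centre. I centre on it, descend and grip.

```bash

python3 -m jog '[{"dp":[0,-0.043,0],"twist":0,"jaw":0},{"dp":[0,-0.043,0.15],"twist":0,"jaw":0},{"dp":[0,-0.043,0.3],"twist":0,"jaw":0},{"dp":[0,-0.043,0.45],"twist":0,"jaw":0},{"dp":[0,-0.043,0.54],"twist":0,"jaw":0},{"dp":[0,-0.043,0.54],"twist":0,"jaw":0},{"dp":[0,-0.043,0.54],"twist":0,"jaw":0.8},{"dp":[0,-0.043,0.54],"twist":0,"jaw":0.8},{"dp":[0,-0.043,0.54],"twist":0,"jaw":0.8},{"dp":[0,-0.043,0.54],"twist":0,"jaw":0.8}]'
cat >> h.py <<'E'
AX=np.array([.5516,-.2218]);YAW=.094
def arc(ths,z=None,r=.13,s=None):
    s=s or bot.read_state();p=s["position"]
    for th in ths:
        P=np.r_[AX-r*np.array([np.cos(th+YAW),np.sin(th+YAW)]),p[2] if z is None else z]
        print(round(th,2),go(P,None,s)[0])
E
python3 - <<'E'
from h import *
s=st();v=s["position"][:2]-AX;print("handle",np.arctan2(-v[1],-v[0])-YAW,np.hypot(*v))
arc(np.r_[.22,.35:1.31:.12,1.33])
E
```

```text
time: 11.05
position: [0.4274, -0.2618, 0.1212]
tool_rot: [3.066, 0.682, 0.002]
ft_force: [0.5, 0.9, 6.2]
grip_width: 0.0215
gripper_force: 30.0
t 11.05 pos [ 0.4274 -0.2618  0.1212] yaw -1.133 w 0.0215 F [0.5 0.9 6.2] q7 -0.12
handle 0.21780684295555838 0.13052494735331216
0.22 [0.002, 0.002, 0.0]
0.35 [-0.003, 0.086, 0.0]
0.47 [0.003, 0.164, 0.0]
0.59 [0.017, 0.24, 0.0]
0.71 [0.041, 0.315, 0.0]
0.83 [0.073, 0.386, 0.0]
0.95 [0.113, 0.452, 0.0]
1.07 [0.162, 0.514, 0.001]
1.19 [0.217, 0.569, 0.001]
1.31 [0.278, 0.617, 0.001]
1.33 [0.289, 0.624, 0.001]
```

```bash

python3 -m jog '[{"dp":[0,0.05,-0.01],"twist":0,"jaw":0.8},{"dp":[-0.003,0.09,-0.01],"twist":0,"jaw":0.8},{"dp":[0.003,0.165,-0.01],"twist":0,"jaw":0.8},{"dp":[0.017,0.24,-0.01],"twist":0,"jaw":0.8},{"dp":[0.04,0.315,-0.01],"twist":0,"jaw":0.8},{"dp":[0.073,0.385,-0.01],"twist":0,"jaw":0.8},{"dp":[0.113,0.45,-0.01],"twist":0,"jaw":0.8},{"dp":[0.16,0.515,-0.01],"twist":0,"jaw":0.8},{"dp":[0.215,0.57,-0.01],"twist":0,"jaw":0.8},{"dp":[0.275,0.615,-0.01],"twist":0,"jaw":0.8},{"dp":[0.285,0.622,-0.01],"twist":0,"jaw":0.8},{"dp":[0.285,0.622,-0.01],"twist":0,"jaw":0.8}]'
python3 - <<'E'
from h import *
s=st();v=s["position"][:2]-AX;print("handle",np.arctan2(-v[1],-v[0])-YAW,np.hypot(*v))
p,C,d,_=snap("scene");o=fit([("scene",p,C,d)]);print({k[1]:v for k,v in o.items()})
arc(np.r_[1.33,1.3:-.05:-.13,.05])
E
```

```text
time: 12.55
position: [0.5267, -0.349, 0.1216]
tool_rot: [-3.061, -0.678, 0.011]
ft_force: [-13.7, 6.9, -15.0]
grip_width: 0.0218
gripper_force: 30.0
t 12.55 pos [ 0.5267 -0.349   0.1216] yaw -1.135 w 0.0218 F [-13.7   6.9 -15. ] q7 -0.12
handle 1.2835675283914676 0.1295874630228438
{'cover': array([539.4, -67.1, 144.5, 139.3,   5.1]), 'knob': array([ 0.5299, -0.3481,  0.1891, 79.    ]), 'post': array([ 0.5876, -0.1798,  0.1756, 28.    ]), 'disc': array([ 552.1, -263.4,   97.2]), 'bar': array([ 0.5779, -0.1383,  0.1141, -0.1005])}
1.33 [0.024, 0.019, -0.0]
1.3 [0.008, 0.008, -0.0]
1.17 [-0.058, -0.045, 0.001]
1.04 [-0.117, -0.106, 0.001]
0.91 [-0.166, -0.174, 0.002]
0.78 [-0.207, -0.248, 0.003]
0.65 [-0.238, -0.327, 0.004]
0.52 [-0.258, -0.409, 0.004]
0.39 [-0.268, -0.493, 0.005]
0.26 [-0.266, -0.577, 0.006]
0.13 [-0.254, -0.661, 0.006]
-0.0 [-0.231, -0.742, 0.007]
0.05 [-0.241, -0.711, 0.007]
```

The handle is at its stop (1.28, 15 N) with the bar still home (tip y −0.1005), so free-wheeling is confirmed. Now the first driving stroke.

```bash

python3 -m jog '[{"dp":[-0.05,-0.035,0.008],"twist":0,"jaw":0.8},{"dp":[-0.078,-0.06,0.008],"twist":0,"jaw":0.8},{"dp":[-0.137,-0.121,0.008],"twist":0,"jaw":0.8},{"dp":[-0.186,-0.189,0.008],"twist":0,"jaw":0.8},{"dp":[-0.227,-0.263,0.008],"twist":0,"jaw":0.8},{"dp":[-0.258,-0.342,0.008],"twist":0,"jaw":0.8},{"dp":[-0.278,-0.424,0.008],"twist":0,"jaw":0.8},{"dp":[-0.288,-0.508,0.008],"twist":0,"jaw":0.8},{"dp":[-0.286,-0.592,0.008],"twist":0,"jaw":0.8},{"dp":[-0.274,-0.676,0.008],"twist":0,"jaw":0.8},{"dp":[-0.256,-0.738,0.008],"twist":0,"jaw":0.8},{"dp":[-0.256,-0.738,0.008],"twist":0,"jaw":0.8}]'
python3 - <<'E'
from h import *
s=st();v=s["position"][:2]-AX;print("handle",np.arctan2(-v[1],-v[0])-YAW,np.hypot(*v))
p,C,d,_=snap("scene");o=fit([("scene",p,C,d)]);print({k[1]:v for k,v in o.items()})
arc(np.r_[.05:1.3:.12,1.28])
E
```

```text
time: 14.1
position: [0.4231, -0.2395, 0.1216]
tool_rot: [3.065, 0.681, 0.001]
ft_force: [-1.3, -0.7, -22.4]
grip_width: 0.0217
gripper_force: 30.0
t 14.1 pos [ 0.4231 -0.2395  0.1216] yaw -1.134 w 0.0217 F [ -1.3  -0.7 -22.4] q7 -0.15
handle 0.04262566389713435 0.12974527367977692
{'cover': array([539.2, -67.1, 143.4, 140. ,   4.6]), 'knob': array([ 0.4253, -0.2441,  0.1894, 54.    ]), 'post': array([ 0.605 , -0.2398,  0.1748, 34.    ]), 'disc': array([ 529.3, -226.8,   79.3]), 'bar': array([ 0.5813, -0.1547,  0.1138, -0.1186])}
0.05 [-0.002, 0.004, 0.0]
0.17 [-0.02, 0.08, 0.0]
0.29 [-0.029, 0.157, 0.0]
0.41 [-0.029, 0.235, 0.0]
0.53 [-0.019, 0.312, 0.001]
0.65 [0.0, 0.388, 0.001]
0.77 [0.028, 0.461, 0.001]
0.89 [0.065, 0.53, 0.001]
1.01 [0.109, 0.594, 0.001]
1.13 [0.161, 0.652, 0.001]
1.25 [0.22, 0.704, 0.001]
1.28 [0.235, 0.715, 0.001]
```

```bash

python3 -m jog '[{"dp":[-0.015,0.05,0.006],"twist":0,"jaw":0.8},{"dp":[-0.02,0.08,0.006],"twist":0,"jaw":0.8},{"dp":[-0.029,0.157,0.006],"twist":0,"jaw":0.8},{"dp":[-0.029,0.235,0.006],"twist":0,"jaw":0.8},{"dp":[-0.019,0.312,0.006],"twist":0,"jaw":0.8},{"dp":[0,0.388,0.006],"twist":0,"jaw":0.8},{"dp":[0.028,0.461,0.006],"twist":0,"jaw":0.8},{"dp":[0.065,0.53,0.006],"twist":0,"jaw":0.8},{"dp":[0.109,0.594,0.006],"twist":0,"jaw":0.8},{"dp":[0.161,0.652,0.006],"twist":0,"jaw":0.8},{"dp":[0.22,0.704,0.006],"twist":0,"jaw":0.8},{"dp":[0.23,0.71,0.006],"twist":0,"jaw":0.8}]'
python3 - <<'E'
from h import *
s=st();v=s["position"][:2]-AX;print("handle",np.arctan2(-v[1],-v[0])-YAW,np.hypot(*v))
arc(np.r_[1.27,1.17:0:-.13,.05])
E
```

```text
time: 15.65
position: [0.5267, -0.3491, 0.1213]
tool_rot: [3.064, 0.682, 0.005]
ft_force: [-3.1, 1.7, 9.3]
grip_width: 0.0215
gripper_force: 30.0
t 15.65 pos [ 0.5267 -0.3491  0.1213] yaw -1.133 w 0.0215 F [-3.1  1.7  9.3] q7 -0.12
handle 1.2840398451410688 0.12972339437993724
1.27 [-0.008, -0.004, -0.0]
1.17 [-0.058, -0.046, -0.0]
1.04 [-0.116, -0.107, -0.001]
0.91 [-0.166, -0.175, -0.001]
0.78 [-0.207, -0.249, -0.001]
0.65 [-0.237, -0.328, -0.002]
0.52 [-0.257, -0.41, -0.002]
0.39 [-0.267, -0.494, -0.002]
0.26 [-0.265, -0.578, -0.002]
0.13 [-0.253, -0.662, -0.003]
0.05 [-0.24, -0.712, -0.003]
```

```bash

python3 -m jog '[{"dp":[-0.03,-0.02,0],"twist":0,"jaw":0.8},{"dp":[-0.058,-0.046,0],"twist":0,"jaw":0.8},{"dp":[-0.116,-0.107,0],"twist":0,"jaw":0.8},{"dp":[-0.166,-0.175,-0.001],"twist":0,"jaw":0.8},{"dp":[-0.207,-0.249,-0.001],"twist":0,"jaw":0.8},{"dp":[-0.237,-0.328,-0.002],"twist":0,"jaw":0.8},{"dp":[-0.257,-0.41,-0.002],"twist":0,"jaw":0.8},{"dp":[-0.267,-0.494,-0.002],"twist":0,"jaw":0.8},{"dp":[-0.265,-0.578,-0.002],"twist":0,"jaw":0.8},{"dp":[-0.253,-0.662,-0.002],"twist":0,"jaw":0.8},{"dp":[-0.24,-0.715,-0.002],"twist":0,"jaw":0.8},{"dp":[-0.24,-0.715,-0.002],"twist":0,"jaw":0.8}]'
python3 - <<'E'
from h import *
s=st();v=s["position"][:2]-AX;print("handle",np.arctan2(-v[1],-v[0])-YAW,np.hypot(*v))
p,C,d,_=snap("scene");o=fit([("scene",p,C,d)]);print({k[1]:v for k,v in o.items()})
arc(np.r_[.05:1.3:.12,1.28])
E
```

```text
time: 17.15
position: [0.4229, -0.2394, 0.1212]
tool_rot: [3.063, 0.682, 0.007]
ft_force: [5.2, -0.7, 0.9]
grip_width: 0.0214
gripper_force: 30.0
t 17.15 pos [ 0.4229 -0.2394  0.1212] yaw -1.133 w 0.0214 F [ 5.2 -0.7  0.9] q7 -0.14
handle 0.04201220543897358 0.1298769925983605
{'cover': array([539.1, -67.1, 142.8, 140.1,   4.6]), 'knob': array([ 0.423 , -0.2443,  0.1893, 56.    ]), 'post': array([ 0.6047, -0.2398,  0.1753, 37.    ]), 'disc': array([ 528.7, -225.1,   79.7]), 'bar': array([ 0.5844, -0.254 ,  0.1139, -0.1378])}
0.05 [-0.002, 0.004, 0.0]
0.17 [-0.02, 0.08, 0.0]
0.29 [-0.029, 0.157, 0.001]
0.41 [-0.028, 0.235, 0.001]
0.53 [-0.018, 0.312, 0.001]
0.65 [0.0, 0.388, 0.002]
0.77 [0.028, 0.461, 0.002]
0.89 [0.065, 0.53, 0.003]
1.01 [0.109, 0.594, 0.003]
1.13 [0.161, 0.652, 0.003]
1.25 [0.219, 0.704, 0.004]
1.28 [0.235, 0.716, 0.004]
```

```bash

python3 -m jog '[{"dp":[-0.015,0.05,0],"twist":0,"jaw":0.8},{"dp":[-0.02,0.08,0],"twist":0,"jaw":0.8},{"dp":[-0.029,0.157,0],"twist":0,"jaw":0.8},{"dp":[-0.029,0.235,0.001],"twist":0,"jaw":0.8},{"dp":[-0.019,0.312,0.001],"twist":0,"jaw":0.8},{"dp":[0,0.388,0.002],"twist":0,"jaw":0.8},{"dp":[0.028,0.461,0.002],"twist":0,"jaw":0.8},{"dp":[0.065,0.53,0.003],"twist":0,"jaw":0.8},{"dp":[0.109,0.594,0.003],"twist":0,"jaw":0.8},{"dp":[0.161,0.652,0.003],"twist":0,"jaw":0.8},{"dp":[0.22,0.704,0.003],"twist":0,"jaw":0.8},{"dp":[0.23,0.71,0.003],"twist":0,"jaw":0.8}]'
python3 -m jog '[{"dp":[-0.03,-0.02,0],"twist":0,"jaw":0.8},{"dp":[-0.058,-0.046,0],"twist":0,"jaw":0.8},{"dp":[-0.116,-0.107,0],"twist":0,"jaw":0.8},{"dp":[-0.166,-0.175,-0.001],"twist":0,"jaw":0.8},{"dp":[-0.207,-0.249,-0.001],"twist":0,"jaw":0.8},{"dp":[-0.217,-0.276,-0.001],"twist":0,"jaw":0.8},{"dp":[-0.217,-0.276,-0.001],"twist":0,"jaw":0.8}]'
python3 - <<'E'
from h import *
s=st();v=s["position"][:2]-AX;print("handle",np.arctan2(-v[1],-v[0])-YAW,np.hypot(*v))
p,C,d,_=snap("scene");o=fit([("scene",p,C,d)]);print({k[1]:v for k,v in o.items()})
arc([.7,.65,.6,.55,.5])
E
```

```text
time: 18.7
position: [0.5242, -0.3486, 0.1212]
tool_rot: [3.065, 0.682, 0.005]
ft_force: [-1.7, 3.1, 12.2]
grip_width: 0.0216
gripper_force: 30.0
time: 19.58
position: [0.4622, -0.3159, 0.1212]
tool_rot: [3.065, 0.683, 0.008]
ft_force: [6.5, 3.5, 7.5]
grip_width: 0.0216
gripper_force: 30.0
t 19.57 pos [ 0.4622 -0.3159  0.1212] yaw -1.132 w 0.0216 F [6.5 3.5 7.5] q7 -0.08
handle 0.7168355007282625 0.12980173328987088
{'cover': array([640.7, 167.8, 690.4, 185.2,  67.2]), 'knob': array([ 0.4657, -0.3127,  0.1895, 70.    ]), 'post': array([ 0.6045, -0.205 ,  0.1754, 34.    ]), 'disc': array([ 529.8, -251.7,   93. ]), 'bar': array([ 0.5853, -0.2723,  0.1137, -0.1438])}
0.7 [-0.005, -0.01, -0.0]
0.65 [-0.016, -0.041, -0.0]
0.6 [-0.025, -0.072, -0.0]
0.55 [-0.032, -0.104, -0.0]
0.5 [-0.038, -0.136, -0.001]
```

```bash

python3 -m jog '[{"dp":[-0.009,-0.025,0],"twist":0,"jaw":0.8},{"dp":[-0.016,-0.041,0],"twist":0,"jaw":0.8},{"dp":[-0.016,-0.041,0],"twist":0,"jaw":0.8}]'
python3 -m jog '[{"dp":[-0.005,-0.015,0],"twist":0,"jaw":0.8},{"dp":[-0.005,-0.015,0],"twist":0,"jaw":0.8}]'
python3 - <<'E'
from h import *
s=st();v=s["position"][:2]-AX;print("handle",np.arctan2(-v[1],-v[0])-YAW,np.hypot(*v))
p,C,d,_=snap("scene");o=fit([("scene",p,C,d)]);print({k[1]:v for k,v in o.items()})
E
```

```text
time: 20.0
position: [0.457, -0.3107, 0.1212]
tool_rot: [3.063, 0.683, 0.009]
ft_force: [9.2, 1.7, 3.6]
grip_width: 0.0215
gripper_force: 30.0
time: 20.25
position: [0.4554, -0.3092, 0.1213]
tool_rot: [3.061, 0.682, 0.01]
ft_force: [11.2, -0.6, 1.4]
grip_width: 0.0213
gripper_force: 30.0
t 20.25 pos [ 0.4554 -0.3092  0.1213] yaw -1.132 w 0.0213 F [11.2 -0.6  1.4] q7 -0.08
handle 0.6434912303184392 0.1299206917956042
{'cover': array([539.7, -67.4, 141.6, 139.4,   4.9]), 'knob': array([ 0.4564, -0.3065,  0.1894, 68.    ]), 'post': array([ 0.6059, -0.2087,  0.1759, 34.    ]), 'disc': array([ 528.2, -249.3,   92.4]), 'bar': array([ 0.5865, -0.2649,  0.1138, -0.1447])}
```

```bash

python3 -m jog '[{"dp":[-0.006,-0.02,0],"twist":0,"jaw":0.8},{"dp":[-0.006,-0.02,0],"twist":0,"jaw":0.8},{"dp":[-0.006,-0.02,0],"twist":0,"jaw":0.8}]'
python3 -m jog '[{"dp":[-0.006,-0.02,0],"twist":0,"jaw":0.8},{"dp":[-0.006,-0.02,0],"twist":0,"jaw":0.8},{"dp":[-0.006,-0.02,0],"twist":0,"jaw":0.8}]'
python3 - <<'E'
from h import *
s=st();v=s["position"][:2]-AX;print("handle",np.arctan2(-v[1],-v[0])-YAW,np.hypot(*v))
p,C,d,_=snap("scene");o=fit([("scene",p,C,d)]);print({k[1]:v for k,v in o.items()})
E
```

```text
time: 20.68
position: [0.4534, -0.3069, 0.1213]
tool_rot: [3.06, 0.682, 0.011]
ft_force: [13.8, -2.7, -2.6]
grip_width: 0.0216
gripper_force: 30.0
time: 21.05
position: [0.4514, -0.3046, 0.1213]
tool_rot: [3.058, 0.681, 0.013]
ft_force: [16.0, -5.0, -6.4]
grip_width: 0.0218
gripper_force: 30.0
t 21.05 pos [ 0.4514 -0.3046  0.1213] yaw -1.132 w 0.0218 F [16.  -5.  -6.4] q7 -0.08
handle 0.5969758981179223 0.12999442248827686
{'cover': array([540.2, -67.3, 142.1, 139.5,   5. ]), 'knob': array([ 0.4548, -0.308 ,  0.1895, 63.    ]), 'post': array([ 0.6071, -0.2109,  0.1756, 31.    ]), 'disc': array([ 526.6, -246.9,   91.5]), 'bar': array([ 0.5865, -0.264 ,  0.1134, -0.1446])}
```

The bar is fully back: its tip has stopped at −0.1446, 44.5 mm of travel, with the force rising to 16 N. I release the knob and go to the cover grip.

```bash

python3 -m jog '[{"dp":[0.01,0.04,0],"twist":0,"jaw":0.8},{"dp":[0.01,0.04,0],"twist":0,"jaw":0},{"dp":[0.01,0.04,0],"twist":0,"jaw":0},{"dp":[0.01,0.04,0],"twist":0,"jaw":0},{"dp":[0.01,0.04,-0.2],"twist":0,"jaw":0},{"dp":[0.01,0.04,-0.5],"twist":0,"jaw":0},{"dp":[0.01,0.04,-0.7],"twist":0,"jaw":0},{"dp":[0.01,0.04,-0.7],"twist":0,"jaw":0}]'
python3 - <<'E'
from h import *
s=st()
for n in ("scene","side"):
    p,C,d,_=snap(n)
    m=(d>0)&(p.max(-1)<70)&(C[...,2]>.124)&(C[...,2]<.137)&(np.abs(C[...,0]-.54)<.06)&(np.abs(C[...,1]+.067)<.05);q=C[m];r=cv2.minAreaRect((q[:,:2]*1000).astype(np.float32));print(n,r,len(q),np.median(q[:,2]))
    print({k[1]:v for k,v in fit([(n,p,C,d)]).items() if k[1] in("bar","knob","post")})
print(go([.538,-.0673,.20],-1.477))
E
```

```text
time: 22.1
position: [0.4509, -0.308, 0.2621]
tool_rot: [3.065, 0.682, 0.006]
ft_force: [0.2, 0.2, -0.4]
grip_width: 0.0467
gripper_force: 0.0
t 22.1 pos [ 0.4509 -0.308   0.2621] yaw -1.133 w 0.0467 F [ 0.2  0.2 -0.4] q7 -0.25
scene ((539.1137084960938, -66.49529266357422), (60.381431579589844, 20.51544761657715), 4.712228298187256) 184 0.13121287971798873
{'knob': array([ 0.4632, -0.3131,  0.1878, 65.    ]), 'post': array([ 0.6047, -0.206 ,  0.1752, 33.    ]), 'bar': array([ 0.5855, -0.2744,  0.1137, -0.1446])}
side ((537.919189453125, -65.15422058105469), (58.9530143737793, 20.0909366607666), 5.824156761169434) 132 0.12956306284298508
{'knob': array([ 0.5594, -0.9331,  0.1893, 77.    ]), 'post': array([ 0.6042, -0.205 ,  0.1741, 14.    ]), 'bar': array([ 0.5762, -0.151 ,  0.1121, -0.1408])}
([0.907, -0.897, 0.298], np.float64(0.438))
```

```bash

python3 -m jog '[{"dp":[0.3,-0.3,0],"twist":0.2,"jaw":0},{"dp":[0.6,-0.6,0],"twist":0.44,"jaw":0},{"dp":[0.91,-0.9,0],"twist":0.44,"jaw":0},{"dp":[0.91,-0.9,0.2],"twist":0.44,"jaw":0},{"dp":[0.91,-0.9,0.3],"twist":0.44,"jaw":0},{"dp":[0.91,-0.9,0.3],"twist":0.44,"jaw":0}]'
python3 - <<'E'
from h import *
s=st()
p,C,d,s=snap("wrist","w5")
m=(d>0)&(p.max(-1)<70)&(C[...,2]>.124)&(C[...,2]<.137)&(np.abs(C[...,0]-.54)<.06)&(np.abs(C[...,1]+.067)<.05);q=C[m];r=cv2.minAreaRect((q[:,:2]*1000).astype(np.float32));print(r,len(q),np.median(q[:,2]))
print(go([.538,-.067,.084],-1.48))
E
```

```text
time: 22.95
position: [0.5369, -0.0659, 0.1969]
tool_rot: [3.138, 0.148, -0.01]
ft_force: [0.2, -0.7, 0.7]
grip_width: 0.0466
gripper_force: 0.0
t 22.95 pos [ 0.5369 -0.0659  0.1969] yaw -1.477 w 0.0466 F [ 0.2 -0.7  0.7] q7 -0.92
((536.6982421875, -67.34810638427734), (58.61481857299805, 18.98171043395996), 4.985682010650635) 1856 0.1315432027734176
([0.005, -0.004, 0.573], np.float64(0.001))
```

```bash

python3 -m jog '[{"dp":[0,0.006,0.25],"twist":0,"jaw":0},{"dp":[0,0.006,0.45],"twist":0,"jaw":0},{"dp":[0,0.006,0.56],"twist":0,"jaw":0},{"dp":[0,0.006,0.56],"twist":0,"jaw":0},{"dp":[0,0.006,0.56],"twist":0,"jaw":0.9},{"dp":[0,0.006,0.56],"twist":0,"jaw":0.9},{"dp":[0,0.006,0.56],"twist":0,"jaw":0.9},{"dp":[0,0.006,0.56],"twist":0,"jaw":0.9}]'
python3 -m jog '[{"dp":[0,0,-0.1],"twist":0,"jaw":0.9},{"dp":[0,0,-0.2],"twist":0,"jaw":0.9},{"dp":[0,0,-0.4],"twist":0,"jaw":0.9},{"dp":[0,0,-0.6],"twist":0,"jaw":0.9},{"dp":[0,0,-0.8],"twist":0,"jaw":0.9},{"dp":[0,0,-0.8],"twist":0,"jaw":0.9}]'
python3 - <<'E'
from h import *
s=st();p,C,d,s=snap("scene","sc2")
print(go([.5,.42,.25]))
for n,c in (("amber",(.478,.24)),("green",(.578,.13))):
    m=(d>0)&(np.hypot(C[...,0]-c[0],C[...,1]-c[1])<.07)&(C[...,2]>.058)&(C[...,2]<.08);q=C[m];print(n,len(q),(q.max(0)+q.min(0))/2 if len(q) else 0)
E
```

```text
time: 24.0
position: [0.5394, -0.0681, 0.0886]
tool_rot: [-3.137, -0.145, -0.002]
ft_force: [-0.5, 2.1, 7.5]
grip_width: 0.0199
gripper_force: 30.0
time: 24.75
position: [0.5402, -0.0689, 0.2501]
tool_rot: [-3.138, -0.145, -0.007]
ft_force: [0.0, 0.7, -3.0]
grip_width: 0.0197
gripper_force: 30.0
t 24.75 pos [ 0.5402 -0.0689  0.2501] yaw -1.479 w 0.0197 F [ 0.   0.7 -3. ] q7 -0.97
([0.031, -2.449, -0.007], None)
amber 54 [0.47739512 0.24102519 0.06764253]
green 55 [0.57907044 0.12825374 0.06412383]
```

View pics/sc2.png

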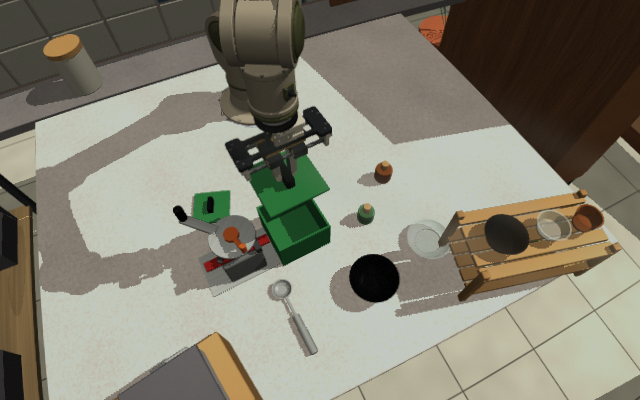

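The cover is lifted (scene (290,185)) and the box is open and empty. Pots are unmoved. Free counter at about (435,163) px for the cover.

```bash

python3 -m jog '[{"dp":[0,-0.25,0],"twist":0,"jaw":0.9},{"dp":[0,-0.5,0],"twist":0,"jaw":0.9},{"dp":[0,-0.75,0],"twist":0,"jaw":0.9},{"dp":[0,-1,0],"twist":0,"jaw":0.9}]'
python3 -m jog '[{"dp":[0,-0.25,0],"twist":0,"jaw":0.9},{"dp":[0,-0.5,0],"twist":0,"jaw":0.9},{"dp":[0,-0.75,0],"twist":0,"jaw":0.9},{"dp":[0.03,-1,0],"twist":0,"jaw":0.9}]'
python3 -m jog '[{"dp":[0,-0.25,0.2],"twist":0,"jaw":0.9},{"dp":[0,-0.45,0.5],"twist":0,"jaw":0.9},{"dp":[0,-0.45,0.8],"twist":0,"jaw":0.9},{"dp":[0,-0.45,1],"twist":0,"jaw":0.9},{"dp":[0,-0.45,1],"twist":0,"jaw":0.9},{"dp":[0,-0.45,1],"twist":0,"jaw":0.9}]'
python3 - <<'E'
from h import *
s=st()
E
```

```text
time: 25.3
position: [0.5193, 0.1321, 0.2462]
tool_rot: [3.137, 0.144, -0.004]
ft_force: [1.2, 0.2, -2.5]
grip_width: 0.0194
gripper_force: 30.0
time: 25.8
position: [0.5067, 0.3317, 0.2459]
tool_rot: [3.137, 0.145, -0.004]
ft_force: [0.6, -0.1, -2.3]
grip_width: 0.02
gripper_force: 30.0
time: 26.55
position: [0.5009, 0.4193, 0.0486]
tool_rot: [3.138, 0.143, 0.001]
ft_force: [0.2, -0.2, -1.3]
grip_width: 0.0197
gripper_force: 30.0
t 26.55 pos [0.5009 0.4193 0.0486] yaw -1.48 w 0.0197 F [ 0.2 -0.2 -1.3] q7 -1.55
```

```bash

python3 -m jog '[{"dp":[0,0,0.1],"twist":0,"jaw":0.9},{"dp":[0,0,0.18],"twist":0,"jaw":0.9},{"dp":[0,0,0.23],"twist":0,"jaw":0.9},{"dp":[0,0,0.23],"twist":0,"jaw":0.9},{"dp":[0,0,0.23],"twist":0,"jaw":0.2},{"dp":[0,0,0.23],"twist":0,"jaw":0.2},{"dp":[0,0,0.23],"twist":0,"jaw":0.2},{"dp":[0,0,0],"twist":0,"jaw":0.1},{"dp":[0,0,-0.3],"twist":0,"jaw":0.1},{"dp":[0,0,-0.5],"twist":0,"jaw":0.1},{"dp":[0,0,-0.5],"twist":0,"jaw":0.1}]'
python3 - <<'E'
from h import *
s=st();p,C,d,s=snap("wrist","w6")
m=(d>0)&(p.max(-1)<70)&(C[...,2]>.036)&(C[...,2]<.05)&(np.abs(C[...,0]-.5)<.06)&(np.abs(C[...,1]-.42)<.06);q=C[m];print(cv2.minAreaRect((q[:,:2]*1000).astype(np.float32)),np.median(q[:,2]))
for n in("scene","side"):
  p,C,d,_=snap(n)
  for nm,c in (("amber",(.478,.24)),("green",(.578,.13))):
    m=(d>0)&(np.hypot(C[...,0]-c[0],C[...,1]-c[1])<.07)&(C[...,2]>.058)&(C[...,2]<.08);q=C[m];print(n,nm,len(q),(q.max(0)+q.min(0))/2 if len(q) else 0)
print(go([.478,.241,.147],.094), go([.478,.241,.147],-1.48))
E
```

```text
time: 27.92
position: [0.5016, 0.4208, 0.1511]
tool_rot: [-3.135, -0.144, -0.007]
ft_force: [0.6, -1.0, -0.3]
grip_width: 0.0417
gripper_force: 0.0
t 27.93 pos [0.5016 0.4208 0.1511] yaw -1.479 w 0.0417 F [ 0.6 -1.  -0.3] q7 -1.64
((497.105712890625, 419.3487243652344), (58.42486572265625, 19.897018432617188), 5.346497058868408) 0.044448266855148855
scene amber 54 [0.47787163 0.24076676 0.06637314]
scene green 55 [0.57832745 0.12835786 0.06489665]
side amber 113 [0.47586026 0.24233835 0.06478145]
side green 59 [0.57714303 0.13031469 0.06231651]
([-0.188, 0.881, 0.0], np.float64(1.998)) ([-0.188, 0.881, 0.0], np.float64(0.002))
```

The cover lies at (0.4975, 0.419) with its grip top at 0.044, and both pots are where they were. Next is the amber pot, turning the hand so it closes along press x.

```bash

python3 -m jog '[{"dp":[-0.1,0.3,-0.1],"twist":0.25,"jaw":0.1},{"dp":[-0.15,0.6,-0.1],"twist":0.5,"jaw":0.1},{"dp":[-0.19,0.88,-0.1],"twist":0.75,"jaw":0.1},{"dp":[-0.19,0.88,0],"twist":1,"jaw":0.1},{"dp":[-0.19,0.88,0],"twist":1,"jaw":0.1},{"dp":[-0.19,0.88,0],"twist":1,"jaw":0.1}]'
python3 -m jog '[{"dp":[0,0,0],"twist":0.25,"jaw":0.1},{"dp":[0,0,0],"twist":0.5,"jaw":0.1},{"dp":[0,0,0],"twist":0.75,"jaw":0.1},{"dp":[0,0,0],"twist":1,"jaw":0.1},{"dp":[0,0,0],"twist":1,"jaw":0.1}]'
python3 - <<'E'
from h import *
s=st();p,C,d,s=snap("wrist","w7")
m=(d>0)&(np.hypot(C[...,0]-.478,C[...,1]-.241)<.04)&(C[...,2]>.062)&(C[...,2]<.08)&(p[...,0]>p[...,2]*1.3);q=C[m];c=(q.max(0)+q.min(0))/2;print(len(q),c,np.median(q,0))
print(go([c[0],c[1],.021],.094))
E
```

```text
time: 28.82
position: [0.4783, 0.2414, 0.1474]
tool_rot: [2.955, -1.061, -0.0]
ft_force: [0.3, 0.1, -0.2]
grip_width: 0.0415
gripper_force: 0.0
time: 29.45
position: [0.4784, 0.2417, 0.1478]
tool_rot: [2.324, -2.113, 0.001]
ft_force: [0.3, 0.2, -0.1]
grip_width: 0.0419
gripper_force: 0.0
t 29.45 pos [0.4784 0.2417 0.1478] yaw -3.047 w 0.0419 F [ 0.3  0.2 -0.1] q7 -2.58
586 [0.47452813 0.24072224 0.06757298] [0.4746872  0.23974979 0.07047096]
([0.002, 0.019, 0.634], np.float64(0.001))
```

View pics/w7.png

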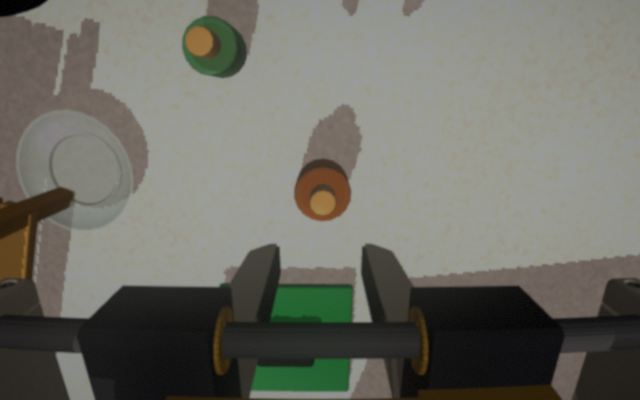

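q7 reached −2.58, close to its limit, so I turn back half a turn (same grasp).

```bash

for i in 1 2 3 4; do python3 -m jog '[{"dp":[0,0,0],"twist":-0.25,"jaw":0.1},{"dp":[0,0,0],"twist":-0.5,"jaw":0.1},{"dp":[0,0,0],"twist":-0.75,"jaw":0.1},{"dp":[0,0,0],"twist":-1,"jaw":0.1},{"dp":[0,0,0],"twist":-1,"jaw":0.1}]' | grep position; done
python3 - <<'E'
from h import *
s=st();p,C,d,s=snap("wrist")
m=(d>0)&(np.hypot(C[...,0]-.478,C[...,1]-.241)<.04)&(C[...,2]>.062)&(C[...,2]<.08)&(p[...,0]>p[...,2]*1.3);q=C[m];c=(q.max(0)+q.min(0))/2;print(len(q),c,np.median(q,0))
print(go([.4762,.2412,.021],.094))
E
```

```text
position: [0.4785, 0.2414, 0.1484]
position: [0.4785, 0.2411, 0.1481]
position: [0.4784, 0.241, 0.1478]
position: [0.4784, 0.2409, 0.1477]
t 32.0 pos [0.4784 0.2409 0.1477] yaw 0.088 w 0.0417 F [-0.4  0.3 -0.3] q7 -0.24
585 [0.47483098 0.24173296 0.06745278] [0.47475088 0.24287231 0.07048356]
([0.003, -0.011, 0.633], np.float64(-0.007))
```

```bash

python3 -m jog '[{"dp":[0,-0.014,0.25],"twist":0,"jaw":0.1},{"dp":[0,-0.014,0.45],"twist":0,"jaw":0.1},{"dp":[0,-0.014,0.6],"twist":0,"jaw":0.1},{"dp":[0,-0.014,0.63],"twist":0,"jaw":0.1},{"dp":[0,-0.014,0.63],"twist":0,"jaw":0.1},{"dp":[0,-0.014,0.63],"twist":0,"jaw":0.9},{"dp":[0,-0.014,0.63],"twist":0,"jaw":0.9},{"dp":[0,-0.014,0.63],"twist":0,"jaw":0.9}]'
python3 -m jog '[{"dp":[0,0,-0.1],"twist":0,"jaw":0.9},{"dp":[0,0,-0.3],"twist":0,"jaw":0.9},{"dp":[0,0,-0.6],"twist":0,"jaw":0.9},{"dp":[0,0,-0.9],"twist":0,"jaw":0.9},{"dp":[0,0,-0.9],"twist":0,"jaw":0.9}]'
python3 - <<'E'
from h import *
s=st();p,C,d,_=snap("side","s3")
c=np.array([.538,-.067]);ux=np.array([np.cos(.092),np.sin(.092)]);uy=np.array([-ux[1],ux[0]])
P1=c-.027*ux-.012*uy;P2=c+.027*ux+.012*uy;print(P1,P2,go([*P1,.2],.092))
E
```

```text
time: 33.05
position: [0.4759, 0.241, 0.0221]
tool_rot: [2.117, 2.32, 0.001]
ft_force: [0.7, -0.2, 0.4]
grip_width: 0.0213
gripper_force: 30.0
time: 33.67
position: [0.4776, 0.2418, 0.2058]
tool_rot: [2.117, 2.319, 0.012]
ft_force: [0.9, 0.7, -2.6]
grip_width: 0.0213
gripper_force: 30.0
t 33.67 pos [0.4776 0.2418 0.2058] yaw 0.091 w 0.0213 F [ 0.9  0.7 -2.6] q7 -0.26
[ 0.51221663 -0.08142975] [ 0.56378337 -0.05257025] ([-1.624, 0.032, 0.014], np.float64(-0.0))
```

View pics/s3.png

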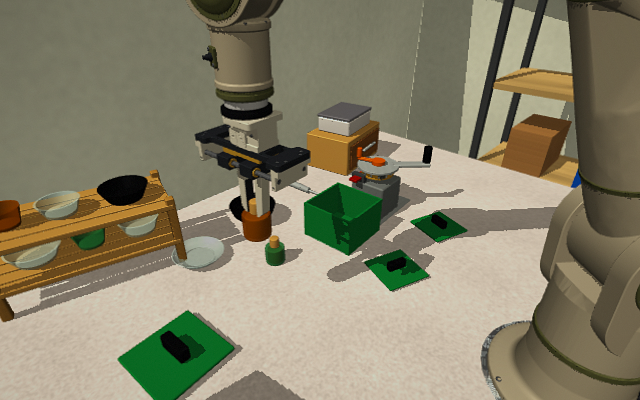

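The side view shows the amber pot in the fingers at (257,222), the cover set down at (177,345), the box open, and the green pot at (275,252). On to the box.

```bash

python3 -m jog '[{"dp":[-0.25,0,0],"twist":0,"jaw":0.9},{"dp":[-0.5,0,0],"twist":0,"jaw":0.9},{"dp":[-0.75,0.01,0],"twist":0,"jaw":0.9},{"dp":[-1,0.02,0],"twist":0,"jaw":0.9}]'
python3 -m jog '[{"dp":[-0.3,0,0],"twist":0,"jaw":0.9},{"dp":[-0.62,0.01,0],"twist":0,"jaw":0.9},{"dp":[-0.62,0.01,0],"twist":0,"jaw":0.9},{"dp":[-0.62,0.01,0],"twist":0,"jaw":0.9}]'
python3 - <<'E'
from h import *
s=st();print(go([.5122,-.0814,.0285],.092))
E
```

```text
time: 34.22
position: [0.4968, 0.0406, 0.2001]
tool_rot: [-2.116, -2.32, 0.004]
ft_force: [0.1, -0.3, -0.9]
grip_width: 0.0213
gripper_force: 30.0
time: 34.72
position: [0.5102, -0.081, 0.2003]
tool_rot: [-2.117, -2.318, 0.003]
ft_force: [0.3, 1.4, -2.1]
grip_width: 0.0212
gripper_force: 30.0
t 34.73 pos [ 0.5102 -0.081   0.2003] yaw 0.091 w 0.0212 F [ 0.3  1.4 -2.1] q7 0.38
([-0.004, 0.012, 0.859], np.float64(-0.002))
```

```bash

python3 -m jog '[{"dp":[0,0.01,0.2],"twist":0,"jaw":0.9},{"dp":[0,0.01,0.45],"twist":0,"jaw":0.9},{"dp":[0,0.01,0.65],"twist":0,"jaw":0.9},{"dp":[0,0.01,0.8],"twist":0,"jaw":0.9},{"dp":[0,0.01,0.86],"twist":0,"jaw":0.9},{"dp":[0,0.01,0.86],"twist":0,"jaw":0.9},{"dp":[0,0.01,0.86],"twist":0,"jaw":0.9}]'
python3 -m jog '[{"dp":[0,0,0],"twist":0,"jaw":0.3},{"dp":[0,0,0],"twist":0,"jaw":0.3},{"dp":[0,0,0],"twist":0,"jaw":0.3},{"dp":[0,0,-0.2],"twist":0,"jaw":0.3},{"dp":[0,0,-0.5],"twist":0,"jaw":0.3},{"dp":[0,0,-0.8],"twist":0,"jaw":0.1},{"dp":[0,0,-0.8],"twist":0,"jaw":0.1}]'
python3 - <<'E'
from h import *
s=st();
for n in("scene","side"):
  p,C,d,_=snap(n,n+"4")
  for nm,c in (("amber",(.512,-.081)),("green",(.578,.13))):
    m=(d>0)&(np.hypot(C[...,0]-c[0],C[...,1]-c[1])<.05)&(C[...,2]>.055)&(C[...,2]<.085)&(p[...,0]>p[...,2]*1.5)&(p[...,0]>p[...,1]);q=C[m];print(n,nm,len(q),(q.max(0)+q.min(0))/2 if len(q) else 0)
print(go([.577,.1295,.14],.092))
E
```

```text
time: 35.6
position: [0.5138, -0.0807, 0.0307]
tool_rot: [2.116, 2.321, 0.001]
ft_force: [0.2, -0.1, -1.1]
grip_width: 0.0214
gripper_force: 30.0
time: 36.48
position: [0.5155, -0.0815, 0.194]
tool_rot: [2.113, 2.317, 0.008]
ft_force: [0.2, 0.3, -0.3]
grip_width: 0.0412
gripper_force: 0.0
t 36.48 pos [ 0.5155 -0.0815  0.194 ] yaw 0.092 w 0.0412 F [ 0.2  0.3 -0.3] q7 0.41
scene amber 78 [ 0.51464708 -0.07980518  0.06772769]
scene green 49 [0.57914754 0.12819477 0.06269249]
side amber 75 [ 0.51386271 -0.078098    0.06591935]
side green 67 [0.57596215 0.13040529 0.06112319]
([1.017, 0.413, 0.253], np.float64(0.0))
```

```bash

python3 -m jog '[{"dp":[0.3,0.1,0],"twist":0,"jaw":0.1},{"dp":[0.6,0.25,0],"twist":0,"jaw":0.1},{"dp":[0.85,0.4,0],"twist":0,"jaw":0.1},{"dp":[1,0.41,0],"twist":0,"jaw":0.1},{"dp":[1,0.41,0.25],"twist":0,"jaw":0.1},{"dp":[1,0.41,0.25],"twist":0,"jaw":0.1}]'
python3 - <<'E'
from h import *
s=st();p,C,d,s=snap("wrist")
m=(d>0)&(np.hypot(C[...,0]-.577,C[...,1]-.129)<.04)&(C[...,2]>.058)&(C[...,2]<.08)&(p[...,0]>p[...,2]*1.5)&(p[...,0]>p[...,1]);q=C[m];c=(q.max(0)+q.min(0))/2;print(len(q),c,np.median(q,0))
print(go([.5765,.1293,.018],.092))
E
```

```text
time: 37.33
position: [0.5734, 0.1253, 0.1357]
tool_rot: [-2.114, -2.319, 0.012]
ft_force: [-0.8, -0.5, 0.1]
grip_width: 0.0418
gripper_force: 0.0
t 37.33 pos [0.5734 0.1253 0.1357] yaw 0.092 w 0.0418 F [-0.8 -0.5  0.1] q7 0.09
619 [0.5756645  0.12940863 0.06370708] [0.57547601 0.13054074 0.06656525]
([0.023, 0.013, 0.599], np.float64(-0.001))
```

```bash

python3 -m jog '[{"dp":[0.02,0.012,0.2],"twist":0,"jaw":0.1},{"dp":[0.02,0.012,0.4],"twist":0,"jaw":0.1},{"dp":[0.02,0.012,0.55],"twist":0,"jaw":0.1},{"dp":[0.02,0.012,0.595],"twist":0,"jaw":0.1},{"dp":[0.02,0.012,0.595],"twist":0,"jaw":0.1},{"dp":[0.02,0.012,0.595],"twist":0,"jaw":0.9},{"dp":[0.02,0.012,0.595],"twist":0,"jaw":0.9},{"dp":[0.02,0.012,0.595],"twist":0,"jaw":0.9}]'
python3 -m jog '[{"dp":[0,0,-0.1],"twist":0,"jaw":0.9},{"dp":[0,0,-0.3],"twist":0,"jaw":0.9},{"dp":[0,0,-0.6],"twist":0,"jaw":0.9},{"dp":[0,0,-0.9],"twist":0,"jaw":0.9},{"dp":[0,0,-0.9],"twist":0,"jaw":0.9}]'
python3 - <<'E'
from h import *
s=st();print(go([.5645,-.0526,.2],.092))
E
```

```text
time: 38.38
position: [0.5788, 0.13, 0.0216]
tool_rot: [2.117, 2.321, 0.001]
ft_force: [-1.4, 0.8, 6.2]
grip_width: 0.0211
gripper_force: 30.0
time: 39.0
position: [0.581, 0.1302, 0.2053]
tool_rot: [2.115, 2.318, 0.011]
ft_force: [0.6, -0.1, -2.6]
grip_width: 0.0215
gripper_force: 29.9
t 39.0 pos [0.581  0.1302 0.2053] yaw 0.092 w 0.0215 F [ 0.6 -0.1 -2.6] q7 0.05
([-0.903, -0.166, 0.023], np.float64(-0.0))
```

```bash

python3 -m jog '[{"dp":[-0.25,-0.04,0],"twist":0,"jaw":0.9},{"dp":[-0.5,-0.08,0],"twist":0,"jaw":0.9},{"dp":[-0.75,-0.13,0],"twist":0,"jaw":0.9},{"dp":[-0.9,-0.166,0],"twist":0,"jaw":0.9},{"dp":[-0.9,-0.166,0],"twist":0,"jaw":0.9},{"dp":[-0.9,-0.166,0],"twist":0,"jaw":0.9}]'
python3 - <<'E'
from h import *
s=st();print(go([.5645,-.0526,.0265],.092))
E
```

```text
time: 39.75
position: [0.5616, -0.0516, 0.1999]
tool_rot: [-2.116, -2.321, 0.001]
ft_force: [0.8, 0.1, -1.8]
grip_width: 0.021
gripper_force: 29.9
t 39.75 pos [ 0.5616 -0.0516  0.1999] yaw 0.092 w 0.021 F [ 0.8  0.1 -1.8] q7 0.36
([-0.007, 0.015, 0.867], np.float64(0.0))
```

```bash

python3 -m jog '[{"dp":[0,0.005,0.2],"twist":0,"jaw":0.9},{"dp":[0,0.005,0.45],"twist":0,"jaw":0.9},{"dp":[0,0.005,0.65],"twist":0,"jaw":0.9},{"dp":[0,0.005,0.8],"twist":0,"jaw":0.9},{"dp":[0,0.005,0.87],"twist":0,"jaw":0.9},{"dp":[0,0.005,0.87],"twist":0,"jaw":0.9},{"dp":[0,0.005,0.87],"twist":0,"jaw":0.9}]'
python3 -m jog '[{"dp":[0,0,0],"twist":0,"jaw":0.3},{"dp":[0,0,0],"twist":0,"jaw":0.3},{"dp":[0,0,0],"twist":0,"jaw":0.3},{"dp":[0,0,-0.2],"twist":0,"jaw":0.3},{"dp":[0,0,-0.5],"twist":0,"jaw":0.3},{"dp":[0,0,-0.8],"twist":0,"jaw":0.1},{"dp":[0,0,-0.9],"twist":0,"jaw":0.1},{"dp":[0,0,-0.9],"twist":0,"jaw":0.1}]'
python3 - <<'E'
from h import *
s=st();p,C,d,s=snap("wrist","w8")
for nm,c in (("amber",(.513,-.08)),("green",(.5645,-.053))):
    m=(d>0)&(np.hypot(C[...,0]-c[0],C[...,1]-c[1])<.02)&(C[...,2]>.055)&(C[...,2]<.085)&(p[...,0]>p[...,2]*1.5)&(p[...,0]>p[...,1]);q=C[m];print(nm,len(q),(q.max(0)+q.min(0))/2,np.median(q[:,2]))
p,C,d,_=snap("scene","sc5");print({k[1]:v for k,v in fit([("scene",p,C,d)]).items()})
m=(d>0)&(p.max(-1)<70)&(C[...,2]>.036)&(C[...,2]<.05)&(np.abs(C[...,0]-.5)<.06)&(np.abs(C[...,1]-.42)<.06);q=C[m];print(cv2.minAreaRect((q[:,:2]*1000).astype(np.float32)))
E
```

```text
time: 40.62
position: [0.5637, -0.0517, 0.0272]
tool_rot: [2.116, 2.322, 0.001]
ft_force: [-1.1, -0.0, -1.5]
grip_width: 0.0213
gripper_force: 30.0
time: 41.62
position: [0.5639, -0.0523, 0.2085]
tool_rot: [2.115, 2.32, 0.004]
ft_force: [0.1, -0.2, -1.5]
grip_width: 0.0417
gripper_force: 0.0
t 41.62 pos [ 0.5639 -0.0523  0.2085] yaw 0.092 w 0.0417 F [ 0.1 -0.2 -1.5] q7 0.36
amber 478 [ 0.51264265 -0.07977127  0.06653688] 0.07529279124687266
green 435 [ 0.56166179 -0.0522023   0.0645253 ] 0.07145258231841939
{'cover': array([541.7, -67.1, 139.3, 138.6,   4.1]), 'knob': array([ 0.4634, -0.313 ,  0.1882, 65.    ]), 'post': array([ 0.6057, -0.206 ,  0.1753, 34.    ]), 'disc': array([ 528.5, -252.1,   94.2]), 'bar': array([ 0.5853, -0.2581,  0.1137, -0.1447])}
((500.49676513671875, 417.7427978515625), (60.0384635925293, 20.825939178466797), 5.695667266845703)
```

View pics/w8.png

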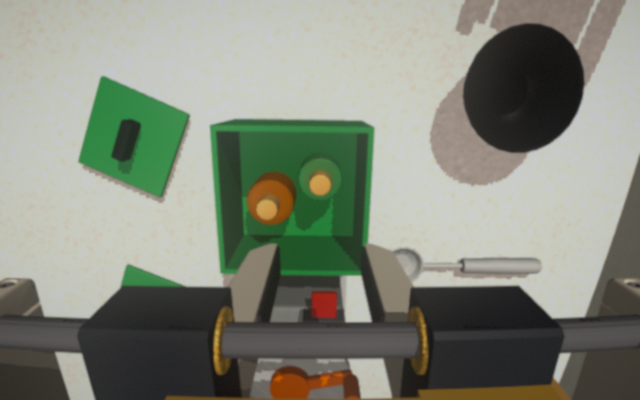

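Both pots stand upright in the box: stoppers at (266,208) and (320,183), tops at 0.075 and 0.071. Now I fetch the cover.

```bash

python3 -m jog '[{"dp":[0.25,0,0],"twist":0.25,"jaw":0.1},{"dp":[0.5,0,0],"twist":0.5,"jaw":0.1},{"dp":[0.75,-0.02,0],"twist":0.75,"jaw":0.1},{"dp":[1,-0.04,0],"twist":1,"jaw":0.1},{"dp":[1,-0.04,0],"twist":1,"jaw":0.1}]'
python3 - <<'E'
from h import *
print(go([.499,.419,.15],-1.48-.001))
E
```

```text
time: 42.35
position: [0.5349, 0.1507, 0.2045]
tool_rot: [-2.841, -1.34, 0.006]
ft_force: [-0.7, -0.0, 0.4]
grip_width: 0.0418
gripper_force: 0.0
([0.922, -0.991, 0.272], np.float64(1.008))
```

```bash

python3 -m jog '[{"dp":[0.2,-0.22,0],"twist":0.25,"jaw":0.1},{"dp":[0.45,-0.45,0],"twist":0.5,"jaw":0.1},{"dp":[0.7,-0.7,0],"twist":0.75,"jaw":0.1},{"dp":[0.92,-0.99,0.1],"twist":1,"jaw":0.1},{"dp":[0.92,-0.99,0.27],"twist":1,"jaw":0.1},{"dp":[0.92,-0.99,0.27],"twist":1,"jaw":0.1},{"dp":[0.92,-0.99,0.27],"twist":1,"jaw":0.1}]'
python3 - <<'E'
from h import *
s=st();p,C,d,s=snap("wrist")
m=(d>0)&(p.max(-1)<70)&(C[...,2]>.036)&(C[...,2]<.05)&(np.abs(C[...,0]-.5)<.06)&(np.abs(C[...,1]-.42)<.06);q=C[m];r=cv2.minAreaRect((q[:,:2]*1000).astype(np.float32));print(r)
c=np.array(r[0])/1000
print(go([c[0]+.0027,c[1],.0025],-1.479))
E
```

```text
time: 43.22
position: [0.5036, 0.4113, 0.1535]
tool_rot: [3.137, 0.141, 0.001]
ft_force: [0.6, -1.0, 0.8]
grip_width: 0.042
gripper_force: 0.0
t 43.23 pos [0.5036 0.4113 0.1535] yaw -1.481 w 0.042 F [ 0.6 -1.   0.8] q7 -1.58
((497.0635986328125, 419.2397155761719), (58.44389343261719, 19.159099578857422), 4.469305038452148)
([-0.019, -0.041, 0.759], np.float64(-0.003))
```

```bash

python3 -m jog '[{"dp":[-0.019,-0.041,0],"twist":0,"jaw":0.1},{"dp":[-0.019,-0.041,0.2],"twist":0,"jaw":0.1},{"dp":[-0.019,-0.041,0.45],"twist":0,"jaw":0.1},{"dp":[-0.019,-0.041,0.65],"twist":0,"jaw":0.1},{"dp":[-0.019,-0.041,0.755],"twist":0,"jaw":0.1},{"dp":[-0.019,-0.041,0.755],"twist":0,"jaw":0.1},{"dp":[-0.019,-0.041,0.755],"twist":0,"jaw":0.9},{"dp":[-0.019,-0.041,0.755],"twist":0,"jaw":0.9},{"dp":[-0.019,-0.041,0.755],"twist":0,"jaw":0.9}]'
python3 -m jog '[{"dp":[0,0,-0.15],"twist":0,"jaw":0.9},{"dp":[0,0,-0.4],"twist":0,"jaw":0.9},{"dp":[0,0,-0.7],"twist":0,"jaw":0.9},{"dp":[0,0,-1],"twist":0,"jaw":0.9},{"dp":[0,0,-1],"twist":0,"jaw":0.9}]'
python3 -m jog '[{"dp":[0,0.25,-0.2],"twist":0,"jaw":0.9},{"dp":[0,0.5,-0.2],"twist":0,"jaw":0.9},{"dp":[0,0.75,-0.2],"twist":0,"jaw":0.9},{"dp":[0,1,-0.2],"twist":0,"jaw":0.9}]'
python3 -m jog '[{"dp":[0,0.25,0],"twist":0,"jaw":0.9},{"dp":[0,0.5,0],"twist":0,"jaw":0.9},{"dp":[0,0.75,0],"twist":0,"jaw":0.9},{"dp":[0,1,0],"twist":0,"jaw":0.9},{"dp":[0,1,0],"twist":0,"jaw":0.9}]'
python3 - <<'E'
from h import *
s=st();print(go([.5385,-.0681,.2],-1.479))
for n in("scene","side"):
    p,C,d,_=snap(n,n+"6")
E
```

```text
time: 44.4
position: [0.4983, 0.4217, 0.0031]
tool_rot: [-3.138, -0.144, -0.002]
ft_force: [0.0, -2.5, 8.3]
grip_width: 0.0198
gripper_force: 30.0
time: 45.02
position: [0.4996, 0.4229, 0.2065]
tool_rot: [-3.133, -0.144, -0.009]
ft_force: [-0.4, 0.0, -2.9]
grip_width: 0.0199
gripper_force: 30.0
time: 45.52
position: [0.5149, 0.2215, 0.2408]
tool_rot: [3.138, 0.145, -0.002]
ft_force: [0.6, -0.2, -1.9]
grip_width: 0.0194
gripper_force: 30.0
time: 46.15
position: [0.5335, 0.0196, 0.2415]
tool_rot: [3.138, 0.134, -0.001]
ft_force: [-0.3, 1.7, -2.7]
grip_width: 0.0198
gripper_force: 30.0
t 46.15 pos [0.5335 0.0196 0.2415] yaw -1.485 w 0.0198 F [-0.3  1.7 -2.7] q7 -1.08
([-0.012, 0.439, 0.208], np.float64(-0.008))
```

```bash

python3 -m jog '[{"dp":[-0.01,0.2,0],"twist":0,"jaw":0.9},{"dp":[-0.01,0.44,0],"twist":0,"jaw":0.9},{"dp":[-0.01,0.44,0.2],"twist":0,"jaw":0.9},{"dp":[-0.01,0.44,0.4],"twist":-0.008,"jaw":0.9},{"dp":[-0.01,0.44,0.6],"twist":-0.008,"jaw":0.9},{"dp":[-0.01,0.44,0.6],"twist":-0.008,"jaw":0.9},{"dp":[-0.01,0.44,0.6],"twist":-0.008,"jaw":0.9}]'
python3 - <<'E'
from h import *
s=st();print(go([.538,-.0681,.0905],-1.479))
p,C,d,s=snap("wrist","w9")
h=cv2.cvtColor(p,cv2.COLOR_RGB2HSV).astype(int);H,S=h[...,0],h[...,1]
zt=s["position"][2]+.005+.008
m=(d>0)&(H>45)&(H<80)&(S>100)&(np.abs(C[...,2]-zt)<.005);q=C[m];print(zt,np.median(q[:,2]),cv2.minAreaRect((q[:,:2]*1000).astype(np.float32)))
m=(d>0)&(p.max(-1)<70)&(C[...,2]>zt+.01)&(C[...,2]<zt+.035)&(np.abs(C[...,0]-.54)<.06)&(np.abs(C[...,1]+.067)<.02);q=C[m];print(len(q),q.min(0),q.max(0))
p,C,d,_=snap("scene");h=cv2.cvtColor(p,cv2.COLOR_RGB2HSV).astype(int);H,S=h[...,0],h[...,1]
m=(d>0)&(H>45)&(H<80)&(S>100)&(np.abs(C[...,2]-zt)<.006);q=C[m];print(len(q),cv2.minAreaRect((q[:,:2]*1000).astype(np.float32)))
E
```

```text
time: 47.12
position: [0.5409, -0.0636, 0.1226]
tool_rot: [3.138, 0.156, 0.001]
ft_force: [0.1, 0.3, -1.6]
grip_width: 0.0197
gripper_force: 30.0
t 47.12 pos [ 0.5409 -0.0636  0.1226] yaw -1.472 w 0.0197 F [ 0.1  0.3 -1.6] q7 -0.76
([-0.017, 0.021, 0.16], np.float64(0.009))
0.13557542313576698 0.13625159824523173 ((550.3208618164062, -63.257667541503906), (116.91041564941406, 139.16012573242188), 5.8270063400268555)
5013 [ 0.5105538  -0.07632517  0.14561676] [ 0.56937741 -0.05139797  0.17055908]
1854 ((547.4019165039062, -63.748046875), (128.97044372558594, 138.7612762451172), 5.51812219619751)
```

View pics/w9.png

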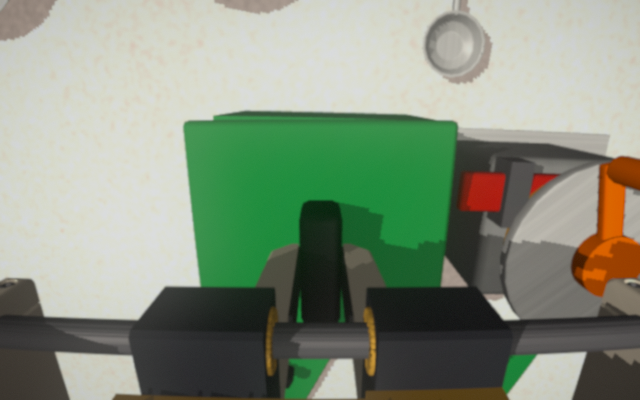

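The cover hangs just above the box, about 4 mm off; I correct that and then lower.

```bash

python3 -m jog '[{"dp":[-0.018,0.02,0],"twist":0.009,"jaw":0.9},{"dp":[-0.018,0.02,0],"twist":0.009,"jaw":0.9},{"dp":[-0.018,0.02,0.05],"twist":0.009,"jaw":0.9},{"dp":[-0.018,0.02,0.1],"twist":0.009,"jaw":0.9},{"dp":[-0.018,0.02,0.14],"twist":0.009,"jaw":0.9},{"dp":[-0.018,0.02,0.14],"twist":0.009,"jaw":0.9}]'
python3 -c "
from h import *
s=st();print(go([.538,-.0681,.0901],-1.479))"
```

```text
time: 47.98
position: [0.5366, -0.0686, 0.093]
tool_rot: [3.138, 0.143, -0.002]
ft_force: [-0.4, 0.6, -2.2]
grip_width: 0.0198
gripper_force: 30.0
t 47.98 pos [ 0.5366 -0.0686  0.093 ] yaw -1.48 w 0.0198 F [-0.4  0.6 -2.2] q7 -0.71
([0.007, -0.002, 0.014], np.float64(-0.001))
```

```bash

python3 -m jog '[{"dp":[0.007,0,0.012],"twist":0,"jaw":0.9},{"dp":[0.007,0,0.018],"twist":0,"jaw":0.9},{"dp":[0.007,0,0.018],"twist":0,"jaw":0.9}]'
python3 -m jog '[{"dp":[0,0,0],"twist":0,"jaw":0.2},{"dp":[0,0,0],"twist":0,"jaw":0.1},{"dp":[0,0,0],"twist":0,"jaw":0.1},{"dp":[0,0,-0.2],"twist":0,"jaw":0.1},{"dp":[0,0,-0.5],"twist":0,"jaw":0.1},{"dp":[0,0,-0.8],"twist":0,"jaw":0.1},{"dp":[0,0,-0.8],"twist":0,"jaw":0.1}]'
python3 - <<'E'
from h import *
s=st();p,C,d,s=snap("wrist");
for n,(p,C,d,s) in (("wrist",(p,C,d,s)),("scene",snap("scene")),("side",snap("side"))):
    print({k[1]:v for k,v in fit([(n,p,C,d)]).items()})
    h=cv2.cvtColor(p,cv2.COLOR_RGB2HSV).astype(int);m=(d>0)&(h[...,0]>45)&(h[...,0]<80)&(h[...,1]>100)&(np.abs(C[...,0]-.54)<.06)&(np.abs(C[...,1]+.067)<.06)&(C[...,2]>.09)&(C[...,2]<.12);q=C[m]
    print(n,np.median(q[:,2]),np.linalg.lstsq(np.c_[q[:,:2]-[.54,-.067],np.ones(len(q))],q[:,2],rcond=None)[0].round(4))
    v=None
E
```

```text
time: 48.35
position: [0.5386, -0.0684, 0.0903]
tool_rot: [3.138, 0.143, 0.0]
ft_force: [-0.2, 0.2, -3.0]
grip_width: 0.0195
gripper_force: 30.0
time: 49.22
position: [0.5406, -0.0692, 0.2541]
tool_rot: [-3.138, -0.143, -0.011]
ft_force: [0.0, -0.3, -0.5]
grip_width: 0.0418
gripper_force: 0.0
t 49.23 pos [ 0.5406 -0.0692  0.2541] yaw -1.48 w 0.0418 F [ 0.  -0.3 -0.5] q7 -0.93
{'cover': array([537.7, -68.1, 137.7, 138.9,   5.1]), 'knob': array([ 4.634e-01, -3.122e-01,  1.866e-01,  2.410e+02]), 'post': array([ 5.323e-01, -2.533e-01,  1.751e-01,  2.630e+02]), 'disc': array([ 521.9, -246.8,   93.9]), 'bar': array([ 0.5795, -0.164 ,  0.1137, -0.1437])}
wrist 0.10382610411252938 [-0.0005 -0.      0.1039]
{'cover': array([640.7, 166.1, 692.8, 182.4,  67. ]), 'knob': array([ 0.4631, -0.3134,  0.1873, 66.    ]), 'post': array([ 0.5417, -0.2568,  0.1749, 36.    ]), 'disc': array([ 529.7, -250.2,   92.3]), 'bar': array([ 0.5859, -0.2734,  0.1137, -0.1447])}
scene 0.10425713815686677 [-0.0017  0.0002  0.1043]
{'cover': array([633.9, 167.3, 689. , 182.5,  67.3]), 'knob': array([ 0.5588, -0.9261,  0.1895, 78.    ]), 'post': array([ 0.6035, -0.2045,  0.1744, 14.    ]), 'disc': array([ 519.5, -245.6,   95.5]), 'bar': array([ 0.5765, -0.1523,  0.1117, -0.1434])}
side 0.10240500919046569 [ 0.0021 -0.0027  0.1026]
```

The cover is home: plate top at 0.104, level, centred. Next is the lever, back to lock.

```bash

python3 -m jog '[{"dp":[0.08,0.25,0],"twist":-0.22,"jaw":0.3},{"dp":[0.16,0.5,0],"twist":-0.44,"jaw":0.4},{"dp":[0.25,0.7,0],"twist":-0.66,"jaw":0.4},{"dp":[0.25,0.7,0],"twist":-0.885,"jaw":0.4},{"dp":[0.25,0.7,0.2],"twist":-0.885,"jaw":0.4},{"dp":[0.25,0.7,0.2],"twist":-0.885,"jaw":0.4}]'
python3 - <<'E'
from h import *
s=st()
for n in("wrist","scene"):
    p,C,d,s=snap(n);h=cv2.cvtColor(p,cv2.COLOR_RGB2HSV).astype(int)
    m=(d>0)&(h[...,0]>=3)&(h[...,0]<16)&(h[...,1]>150)&(C[...,2]>.172)&(C[...,2]<.18)&(np.hypot(C[...,0]-AX[0],C[...,1]-AX[1])<.07)&(np.hypot(C[...,0]-AX[0],C[...,1]-AX[1])>.035)
    k,l,stt,ce=cv2.connectedComponentsWithStats(m.astype(np.uint8));i=1+stt[1:,4].argmax();q=C[l==i];c=(q.max(0)+q.min(0))/2;v=c[:2]-AX;print(n,len(q),c,np.hypot(*v),np.arctan2(v[1],v[0]))
    if n=="wrist": w=c
print(go([w[0],w[1],.129],-.785))
E
```

```text
time: 50.12
position: [0.5987, -0.2024, 0.2065]
tool_rot: [-2.898, -1.2, 0.009]
ft_force: [-0.7, 0.2, -0.1]
grip_width: 0.0278
gripper_force: 0.0
t 50.12 pos [ 0.5987 -0.2024  0.2065] yaw -0.786 w 0.0278 F [-0.7  0.2 -0.1] q7 -0.13
wrist 328 [ 0.60249839 -0.20488123  0.17528007] 0.05363665160253903 0.320912909974043
scene 33 [ 0.60487327 -0.20599551  0.17569654] 0.05556818882159493 0.2883973415544865
([0.002, 0.013, 0.403], np.float64(-0.001))
```

```bash

python3 -m jog '[{"dp":[0.005,0.018,0.15],"twist":0,"jaw":0.4},{"dp":[0.005,0.018,0.28],"twist":0,"jaw":0.4},{"dp":[0.005,0.018,0.38],"twist":0,"jaw":0.5},{"dp":[0.005,0.018,0.385],"twist":0,"jaw":0.56},{"dp":[0.005,0.018,0.385],"twist":0,"jaw":0.56}]'
python3 -m jog '[{"dp":[0.015,-0.05,0],"twist":0,"jaw":0.56},{"dp":[0.03,-0.1,0],"twist":0,"jaw":0.56},{"dp":[0.03,-0.15,0],"twist":0,"jaw":0.56},{"dp":[0.022,-0.2,0],"twist":0,"jaw":0.56},{"dp":[0.01,-0.24,0],"twist":0,"jaw":0.56},{"dp":[0,-0.265,0],"twist":0,"jaw":0.56},{"dp":[0,-0.265,0],"twist":0,"jaw":0.56}]'
cat > post.py <<'E'
from h import *
s=st()
for n in("wrist","scene"):
    p,C,d,s=snap(n);h=cv2.cvtColor(p,cv2.COLOR_RGB2HSV).astype(int);rr=np.hypot(C[...,0]-AX[0],C[...,1]-AX[1])
    m=(d>0)&(h[...,0]>=3)&(h[...,0]<16)&(h[...,1]>150)&(C[...,2]>.172)&(C[...,2]<.18)&(rr<.07)&(rr>.035)
    k,l,stt,ce=cv2.connectedComponentsWithStats(m.astype(np.uint8))
    if k>1:
        i=1+stt[1:,4].argmax();q=C[l==i];c=(q.max(0)+q.min(0))/2;v=c[:2]-AX;print(n,len(q),c,np.hypot(*v),np.arctan2(v[1],v[0]))
    m=(d>0)&(p.max(-1)<70)&(C[...,2]>.182)&(C[...,2]<.196)&(C[...,0]>.4)&(C[...,0]<.56)&(C[...,1]>-.37)&(C[...,1]<-.22);q=C[m]
    if len(q): c=(q.max(0)+q.min(0))/2;v=c[:2]-AX;print(n,"knob",len(q),c.round(4),np.arctan2(-v[1],-v[0])-YAW)
    print(n,"bar",fit([(n,p,C,d)]).get((n,"bar")))
E
python3 post.py
```

```text
time: 50.85
position: [0.6048, -0.2054, 0.1341]
tool_rot: [2.901, 1.203, 0.001]
ft_force: [0.1, 0.3, 0.6]
grip_width: 0.0205
gripper_force: 0.0
time: 51.72
position: [0.566, -0.1676, 0.1332]
tool_rot: [-2.902, -1.203, 0.001]
ft_force: [-0.8, -0.6, 0.6]
grip_width: 0.0207
gripper_force: 0.0
t 51.73 pos [ 0.566  -0.1676  0.1332] yaw -0.785 w 0.0207 F [-0.8 -0.6  0.6] q7 -0.09
wrist 647 [ 0.56668566 -0.16866314  0.17537535] 0.05523679186877471 1.2941729340727686
wrist bar [ 0.5761 -0.1573  0.1138 -0.144 ]
scene knob 69 [ 0.4644 -0.3138  0.1871] 0.7185044429744939
scene bar [ 0.5862 -0.2698  0.1136 -0.1447]
```

```bash

python3 -m jog '[{"dp":[-0.01,-0.015,0],"twist":0,"jaw":0.56},{"dp":[-0.015,-0.03,0],"twist":0,"jaw":0.56},{"dp":[-0.015,-0.03,0],"twist":0,"jaw":0.56}]'
python3 post.py
python3 -m jog '[{"dp":[0.005,0.015,0],"twist":0,"jaw":0.45},{"dp":[0.005,0.015,-0.2],"twist":0,"jaw":0.3},{"dp":[0.005,0.015,-0.5],"twist":0,"jaw":0},{"dp":[0.005,0.015,-0.5],"twist":0,"jaw":0}]'
python3 -c "
from h import *
s=st();print(go([.4616,-.3137,.23],None))"
```

```text
time: 52.2
position: [0.5603, -0.1659, 0.1333]
tool_rot: [2.902, 1.203, -0.0]
ft_force: [1.0, -1.9, -1.6]
grip_width: 0.0205
gripper_force: 1.2
t 52.2 pos [ 0.5603 -0.1659  0.1333] yaw -0.785 w 0.0205 F [ 1.  -1.9 -1.6] q7 -0.09
wrist 660 [ 0.56162163 -0.16762005  0.17515849] 0.055099001394628595 1.3878942716581564
wrist bar [ 0.5759 -0.1571  0.1138 -0.1435]
scene 1 [ 0.56847757 -0.16248718  0.17508956] 0.06166735485019708 1.2935716717900374
scene knob 71 [ 0.4694 -0.3187  0.1874] 0.7732719627761492
scene bar [ 0.5866 -0.2693  0.1135 -0.1446]
time: 52.8
position: [0.5652, -0.1678, 0.2372]
tool_rot: [2.899, 1.202, 0.009]
ft_force: [-0.7, 0.0, -0.4]
grip_width: 0.0455
gripper_force: 0.0
t 52.8 pos [ 0.5652 -0.1678  0.2372] yaw -0.785 w 0.0455 F [-0.7  0.  -0.4] q7 -0.19
([-0.882, 0.149, 0.033], None)
```

```bash

python3 -m jog '[{"dp":[-0.3,0.06,0],"twist":0,"jaw":0},{"dp":[-0.6,0.12,0],"twist":0,"jaw":0},{"dp":[-0.87,0.18,0],"twist":0,"jaw":0},{"dp":[-0.87,0.18,0],"twist":0,"jaw":0},{"dp":[-0.87,0.18,0],"twist":0,"jaw":0}]'
python3 post.py
python3 -c "
from h import *
arc([.72,.76,.8],z=.121)"
```

```text
time: 53.42
position: [0.4659, -0.3146, 0.2326]
tool_rot: [-2.901, -1.203, 0.0]
ft_force: [0.4, 0.1, 0.3]
grip_width: 0.0462
gripper_force: 0.0
t 53.42 pos [ 0.4659 -0.3146  0.2326] yaw -0.785 w 0.0462 F [0.4 0.1 0.3] q7 0.1
wrist knob 661 [ 0.4657 -0.3191  0.1863] 0.7530843093321664
wrist bar [ 0.5871 -0.2919  0.1138 -0.2722]
scene 25 [ 0.56445689 -0.16726177  0.17601432] 0.05603318721420315 1.339282307635064
scene knob 71 [ 0.4692 -0.3189  0.1872] 0.7730116348489445
scene bar [ 0.5862 -0.27    0.1139 -0.1447]
0.72 [-0.024, -0.006, 0.558]
0.76 [-0.023, 0.02, 0.558]
0.8 [-0.021, 0.046, 0.558]
```

```bash

python3 -m jog '[{"dp":[-0.023,0.02,0],"twist":0,"jaw":0},{"dp":[-0.023,0.02,0.2],"twist":0,"jaw":0},{"dp":[-0.023,0.02,0.4],"twist":0,"jaw":0},{"dp":[-0.023,0.02,0.55],"twist":0,"jaw":0},{"dp":[-0.023,0.02,0.555],"twist":0,"jaw":0},{"dp":[-0.023,0.02,0.555],"twist":0,"jaw":0},{"dp":[-0.023,0.02,0.555],"twist":0,"jaw":0.8},{"dp":[-0.023,0.02,0.555],"twist":0,"jaw":0.8},{"dp":[-0.023,0.02,0.555],"twist":0,"jaw":0.8},{"dp":[-0.023,0.02,0.555],"twist":0,"jaw":0.8}]'
python3 - <<'E'
from h import *
s=st();v=s["position"][:2]-AX;print("handle",np.arctan2(-v[1],-v[0])-YAW,np.hypot(*v))
arc(np.r_[.76,.65:0:-.12,.04])
E
```

```text
time: 54.78
position: [0.4657, -0.3216, 0.1228]
tool_rot: [2.902, 1.203, 0.001]
ft_force: [-0.3, 0.3, 5.5]
grip_width: 0.0217
gripper_force: 30.0
t 54.77 pos [ 0.4657 -0.3216  0.1228] yaw -0.785 w 0.0217 F [-0.3  0.3  5.5] q7 0.24
handle 0.7664678444601505 0.13168476253549496
0.76 [0.008, -0.005, 0.0]
0.65 [0.007, -0.076, -0.0]
0.53 [0.015, -0.154, -0.0]
0.41 [0.032, -0.23, -0.0]
0.29 [0.058, -0.303, -0.0]
0.17 [0.093, -0.373, -0.0]
0.05 [0.136, -0.438, -0.0]
0.04 [0.14, -0.443, -0.0]
```

```bash

python3 -m jog '[{"dp":[0.006,-0.04,0],"twist":0,"jaw":0.8},{"dp":[0.007,-0.076,0],"twist":0,"jaw":0.8},{"dp":[0.015,-0.154,0],"twist":0,"jaw":0.8},{"dp":[0.032,-0.23,0],"twist":0,"jaw":0.8},{"dp":[0.058,-0.303,0],"twist":0,"jaw":0.8},{"dp":[0.093,-0.373,0],"twist":0,"jaw":0.8},{"dp":[0.136,-0.438,0],"twist":0,"jaw":0.8},{"dp":[0.136,-0.438,0],"twist":0,"jaw":0.8}]'
python3 - <<'E'
from h import *
s=st();v=s["position"][:2]-AX;print("handle",np.arctan2(-v[1],-v[0])-YAW,np.hypot(*v))
p,C,d,_=snap("scene");print(fit([("scene",p,C,d)])["scene","bar"])
arc(np.r_[.05:1.3:.12,1.28])
E
```

```text
time: 55.78
position: [0.4214, -0.2391, 0.1227]
tool_rot: [-2.9, -1.203, 0.0]
ft_force: [-4.6, 1.3, 11.7]
grip_width: 0.0212
gripper_force: 30.0
t 55.77 pos [ 0.4214 -0.2391  0.1227] yaw -0.784 w 0.0212 F [-4.6  1.3 11.7] q7 0.18
handle 0.03790890528299817 0.13137245227752908
[ 0.5864 -0.2689  0.1137 -0.1446]
0.05 [0.001, 0.009, -0.0]
0.17 [-0.042, 0.074, -0.0]
0.29 [-0.076, 0.144, -0.0]
0.41 [-0.102, 0.218, -0.0]
0.53 [-0.12, 0.294, -0.001]
0.65 [-0.128, 0.371, -0.001]
0.77 [-0.126, 0.449, -0.001]
0.89 [-0.116, 0.526, -0.001]
1.01 [-0.096, 0.602, -0.001]
1.13 [-0.067, 0.674, -0.001]
1.25 [-0.03, 0.743, -0.001]
1.28 [-0.019, 0.759, -0.001]
```

Free-wheels back with the bar unmoved, so it is in lock. Driving stroke 1.

```bash

python3 -m jog '[{"dp":[-0.02,0.04,-0.004],"twist":0,"jaw":0.8},{"dp":[-0.042,0.074,-0.004],"twist":0,"jaw":0.8},{"dp":[-0.076,0.144,-0.004],"twist":0,"jaw":0.8},{"dp":[-0.102,0.218,-0.004],"twist":0,"jaw":0.8},{"dp":[-0.12,0.294,-0.004],"twist":0,"jaw":0.8},{"dp":[-0.128,0.371,-0.004],"twist":0,"jaw":0.8},{"dp":[-0.126,0.449,-0.004],"twist":0,"jaw":0.8},{"dp":[-0.116,0.526,-0.004],"twist":0,"jaw":0.8},{"dp":[-0.096,0.602,-0.004],"twist":0,"jaw":0.8},{"dp":[-0.067,0.674,-0.004],"twist":0,"jaw":0.8},{"dp":[-0.03,0.743,-0.004],"twist":0,"jaw":0.8},{"dp":[-0.03,0.743,-0.004],"twist":0,"jaw":0.8}]'
python3 - <<'E'
from h import *
s=st();v=s["position"][:2]-AX;print("handle",np.arctan2(-v[1],-v[0])-YAW,np.hypot(*v))
p,C,d,_=snap("scene");print(fit([("scene",p,C,d)])["scene","bar"])
arc(np.r_[1.27,1.17:0:-.13,.05])
E
```

```text
time: 57.32
position: [0.5237, -0.3501, 0.1228]
tool_rot: [2.901, 1.203, -0.001]
ft_force: [-1.4, -2.0, 1.6]
grip_width: 0.0216
gripper_force: 30.0
t 57.33 pos [ 0.5237 -0.3501  0.1228] yaw -0.785 w 0.0216 F [-1.4 -2.   1.6] q7 0.21
handle 1.262431890517844 0.13134974154529785
[ 0.584  -0.1674  0.1139 -0.1325]
1.27 [0.009, 0.002, -0.0]
1.17 [-0.023, -0.054, -0.0]
1.04 [-0.057, -0.131, -0.0]
0.91 [-0.081, -0.212, -0.0]
0.78 [-0.094, -0.296, -0.0]
0.65 [-0.096, -0.38, -0.0]
0.52 [-0.087, -0.464, -0.0]
0.39 [-0.067, -0.546, -0.0]
0.26 [-0.036, -0.625, -0.0]
0.13 [0.004, -0.699, -0.0]
0.05 [0.033, -0.742, -0.0]
```

```bash

python3 -m jog '[{"dp":[-0.01,-0.03,0],"twist":0,"jaw":0.8},{"dp":[-0.023,-0.054,0],"twist":0,"jaw":0.8},{"dp":[-0.057,-0.131,0],"twist":0,"jaw":0.8},{"dp":[-0.081,-0.212,0],"twist":0,"jaw":0.8},{"dp":[-0.094,-0.296,0],"twist":0,"jaw":0.8},{"dp":[-0.096,-0.38,0],"twist":0,"jaw":0.8},{"dp":[-0.087,-0.464,0],"twist":0,"jaw":0.8},{"dp":[-0.067,-0.546,0],"twist":0,"jaw":0.8},{"dp":[-0.036,-0.625,0],"twist":0,"jaw":0.8},{"dp":[0.004,-0.699,0],"twist":0,"jaw":0.8},{"dp":[0.033,-0.742,0],"twist":0,"jaw":0.8},{"dp":[0.033,-0.742,0],"twist":0,"jaw":0.8}]'
python3 -m jog '[{"dp":[-0.02,0.04,-0.002],"twist":0,"jaw":0.8},{"dp":[-0.042,0.074,-0.002],"twist":0,"jaw":0.8},{"dp":[-0.076,0.144,-0.002],"twist":0,"jaw":0.8},{"dp":[-0.102,0.218,-0.002],"twist":0,"jaw":0.8},{"dp":[-0.12,0.294,-0.002],"twist":0,"jaw":0.8},{"dp":[-0.128,0.371,-0.002],"twist":0,"jaw":0.8},{"dp":[-0.126,0.449,-0.002],"twist":0,"jaw":0.8},{"dp":[-0.116,0.526,-0.002],"twist":0,"jaw":0.8},{"dp":[-0.096,0.602,-0.002],"twist":0,"jaw":0.8},{"dp":[-0.067,0.674,-0.002],"twist":0,"jaw":0.8},{"dp":[-0.03,0.743,-0.002],"twist":0,"jaw":0.8},{"dp":[-0.03,0.743,-0.002],"twist":0,"jaw":0.8}]'
python3 - <<'E'
from h import *
s=st();v=s["position"][:2]-AX;print("handle",np.arctan2(-v[1],-v[0])-YAW,np.hypot(*v))
p,C,d,_=snap("scene");print(fit([("scene",p,C,d)])["scene","bar"])
arc(np.r_[1.27,1.17:0:-.13,.05])
E
```

```text
time: 58.88
position: [0.4213, -0.2381, 0.1228]
tool_rot: [-2.898, -1.203, 0.002]
ft_force: [-5.9, 1.0, 1.4]
grip_width: 0.0214
gripper_force: 30.0
time: 60.38
position: [0.5242, -0.3502, 0.1229]
tool_rot: [2.901, 1.203, -0.002]
ft_force: [-2.4, -5.1, -4.5]
grip_width: 0.0213
gripper_force: 30.0
t 60.38 pos [ 0.5242 -0.3502  0.1229] yaw -0.785 w 0.0213 F [-2.4 -5.1 -4.5] q7 0.21
handle 1.2666701719999534 0.13132884228599034
[ 0.5804 -0.1484  0.1141 -0.113 ]
1.27 [0.008, -0.0, -0.0]
1.17 [-0.025, -0.056, 0.0]
1.04 [-0.059, -0.134, -0.0]
0.91 [-0.083, -0.215, -0.0]
0.78 [-0.095, -0.298, -0.0]
0.65 [-0.097, -0.383, -0.0]
0.52 [-0.088, -0.467, -0.0]
0.39 [-0.069, -0.549, -0.0]
0.26 [-0.038, -0.627, -0.0]
0.13 [0.002, -0.702, -0.0]
0.05 [0.031, -0.745, -0.0]
```

```bash

python3 -m jog '[{"dp":[-0.01,-0.03,0.002],"twist":0,"jaw":0.8},{"dp":[-0.023,-0.054,0.002],"twist":0,"jaw":0.8},{"dp":[-0.057,-0.131,0.002],"twist":0,"jaw":0.8},{"dp":[-0.081,-0.212,0.002],"twist":0,"jaw":0.8},{"dp":[-0.094,-0.296,0.002],"twist":0,"jaw":0.8},{"dp":[-0.096,-0.38,0.002],"twist":0,"jaw":0.8},{"dp":[-0.087,-0.464,0.002],"twist":0,"jaw":0.8},{"dp":[-0.067,-0.546,0.002],"twist":0,"jaw":0.8},{"dp":[-0.036,-0.625,0.002],"twist":0,"jaw":0.8},{"dp":[0.004,-0.699,0.002],"twist":0,"jaw":0.8},{"dp":[0.033,-0.742,0.002],"twist":0,"jaw":0.8},{"dp":[0.033,-0.742,0.002],"twist":0,"jaw":0.8}]'
python3 -m jog '[{"dp":[-0.02,0.04,0],"twist":0,"jaw":0.8},{"dp":[-0.042,0.074,0],"twist":0,"jaw":0.8},{"dp":[-0.076,0.144,0],"twist":0,"jaw":0.8},{"dp":[-0.102,0.218,0],"twist":0,"jaw":0.8},{"dp":[-0.12,0.294,0],"twist":0,"jaw":0.8},{"dp":[-0.128,0.371,0],"twist":0,"jaw":0.8},{"dp":[-0.126,0.449,0],"twist":0,"jaw":0.8},{"dp":[-0.126,0.449,0],"twist":0,"jaw":0.8}]'
python3 - <<'E'
from h import *
s=st();v=s["position"][:2]-AX;print("handle",np.arctan2(-v[1],-v[0])-YAW,np.hypot(*v))
p,C,d,_=snap("scene");print(fit([("scene",p,C,d)])["scene","bar"])
arc(np.r_[.77:1.1:.04])
E
```

```text
time: 61.92
position: [0.4213, -0.2379, 0.1228]
tool_rot: [-2.898, -1.203, 0.003]
ft_force: [-9.1, -0.8, 2.6]
grip_width: 0.0217
gripper_force: 30.0
time: 62.92
position: [0.4679, -0.3232, 0.1229]
tool_rot: [2.902, 1.2, -0.004]
ft_force: [-7.5, -7.5, -0.3]
grip_width: 0.0212
gripper_force: 30.0
t 62.92 pos [ 0.4679 -0.3232  0.1229] yaw -0.787 w 0.0212 F [-7.5 -7.5 -0.3] q7 0.24
handle 0.7865160220434201 0.13152013414380687
[ 0.5785 -0.1399  0.1139 -0.1035]
0.77 [0.007, -0.01, -0.0]
0.81 [0.009, 0.016, -0.0]
0.85 [0.013, 0.042, -0.0]
0.89 [0.018, 0.067, -0.0]
0.93 [0.023, 0.093, -0.0]
0.97 [0.03, 0.118, -0.0]
1.01 [0.038, 0.143, -0.0]
1.05 [0.046, 0.167, -0.0]
1.09 [0.056, 0.191, -0.0]
```

```bash

python3 -m jog '[{"dp":[0,0.03,0],"twist":0,"jaw":0.8},{"dp":[0.005,0.06,0],"twist":0,"jaw":0.8},{"dp":[0.013,0.09,0],"twist":0,"jaw":0.8},{"dp":[0.013,0.09,0],"twist":0,"jaw":0.8}]'
python3 -m jog '[{"dp":[0.004,0.015,0],"twist":0,"jaw":0.8},{"dp":[0.007,0.025,0],"twist":0,"jaw":0.8},{"dp":[0.007,0.025,0],"twist":0,"jaw":0.8}]'
python3 - <<'E'
from h import *
s=st();v=s["position"][:2]-AX;print("handle",np.arctan2(-v[1],-v[0])-YAW,np.hypot(*v))
p,C,d,_=snap("scene");print(fit([("scene",p,C,d)])["scene","bar"])
E
```

```text
time: 63.48
position: [0.4823, -0.3336, 0.1229]
tool_rot: [2.902, 1.201, -0.004]
ft_force: [-6.5, -7.4, -2.0]
grip_width: 0.0213
gripper_force: 30.0
time: 63.85
position: [0.4864, -0.336, 0.1229]
tool_rot: [2.902, 1.201, -0.004]
ft_force: [-6.6, -6.9, -1.1]
grip_width: 0.0217
gripper_force: 30.0
t 63.85 pos [ 0.4864 -0.336   0.1229] yaw -0.786 w 0.0217 F [-6.6 -6.9 -1.1] q7 0.23
handle 0.9580005289275663 0.13145024246258605
[ 0.5779 -0.1377  0.114  -0.1003]
```

```bash

python3 -m jog '[{"dp":[0.007,0.025,0],"twist":0,"jaw":0.8},{"dp":[0.007,0.025,0],"twist":0,"jaw":0.8},{"dp":[0.007,0.025,0],"twist":0,"jaw":0.8}]' | grep -E "force|pos"
python3 -m jog '[{"dp":[0.007,0.02,0],"twist":0,"jaw":0.8},{"dp":[0.007,0.02,0],"twist":0,"jaw":0.8},{"dp":[0.007,0.02,0],"twist":0,"jaw":0.8}]'| grep -E "force|pos"
python3 - <<'E'
from h import *
s=st();v=s["position"][:2]-AX;print("handle",np.arctan2(-v[1],-v[0])-YAW,np.hypot(*v))
p,C,d,_=snap("scene");print(fit([("scene",p,C,d)])["scene","bar"])
E
```

```text
position: [0.4903, -0.3381, 0.1228]
ft_force: [-9.0, -5.0, -0.8]
gripper_force: 30.0
position: [0.4931, -0.3396, 0.1228]
ft_force: [-11.9, -4.1, 3.5]
gripper_force: 30.0
t 64.65 pos [ 0.4931 -0.3396  0.1228] yaw -0.787 w 0.0213 F [-11.9  -4.1   3.5] q7 0.23
handle 1.0158107758031552 0.13149468197615885
[ 0.5778 -0.1377  0.1143 -0.1005]
```

```bash

python3 -m jog '[{"dp":[0.008,0.02,0],"twist":0,"jaw":0.8},{"dp":[0.008,0.02,0],"twist":0,"jaw":0.8}]'| grep -E "force|pos"
python3 -m jog '[{"dp":[-0.01,-0.035,0],"twist":0,"jaw":0.8},{"dp":[-0.01,-0.035,0],"twist":0,"jaw":0},{"dp":[-0.01,-0.035,0],"twist":0,"jaw":0},{"dp":[-0.01,-0.035,0],"twist":0,"jaw":0},{"dp":[-0.01,-0.035,-0.2],"twist":0,"jaw":0},{"dp":[-0.01,-0.035,-0.5],"twist":0,"jaw":0},{"dp":[-0.01,-0.035,-0.8],"twist":0,"jaw":0},{"dp":[-0.01,-0.035,-0.9],"twist":0,"jaw":0},{"dp":[-0.01,-0.035,-0.9],"twist":0,"jaw":0}]'
python3 post.py
python3 - <<'E'
from h import *
p,C,d,s=snap("scene","fin")
print(fit([("scene",p,C,d)]))
crop(p,"finc",150,140,420,340,2.9)
E
```

```text
position: [0.4961, -0.341, 0.1228]
ft_force: [-15.4, -3.1, 5.5]
gripper_force: 30.0
time: 66.08
position: [0.4957, -0.3375, 0.3046]
tool_rot: [2.899, 1.203, 0.005]
ft_force: [-0.1, 0.1, -0.4]
grip_width: 0.0462
gripper_force: 0.0
t 66.08 pos [ 0.4957 -0.3375  0.3046] yaw -0.784 w 0.0462 F [-0.1  0.1 -0.4] q7 0.07
wrist 108 [ 0.5496978  -0.16918577  0.17556255] 0.05264860457357482 1.6069343084287622
wrist knob 401 [ 0.4855 -0.3329  0.1866] 0.9405043498059201
wrist bar None
scene 25 [ 0.55437264 -0.1660126   0.1755807 ] 0.055856258023350924 1.5211371151503452
scene knob 70 [ 0.4884 -0.3326  0.1869] 0.9583541664181868
scene bar [ 0.5778 -0.1376  0.1141 -0.1006]
{('scene', 'cover'): array([539.7, -68.7, 142.7, 139.3,   4.7]), ('scene', 'knob'): array([ 0.4889, -0.3325,  0.1873, 68.    ]), ('scene', 'post'): array([ 0.5548, -0.166 ,  0.175 , 26.    ]), ('scene', 'disc'): array([ 533.1, -258.1,   96.8]), ('scene', 'bar'): array([ 0.5777, -0.1374,  0.1141, -0.1002])}
```

View pics/finc.png

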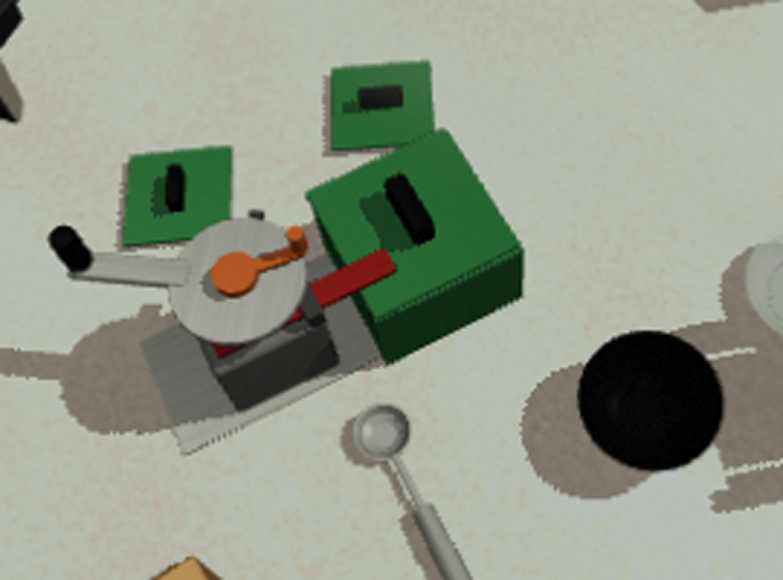

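The final crop shows the red bar over the seated cover (tip at (392,262)), the lever in lock, no pots left on the counter, and the bystanders in place. I hand in.

```bash
python3 -c "
from rig import bot
print(bot.hand_in())"
```

```text
the job is handed in; nothing more can be done
None
```

The job is handed in: both pots found on the counter (amber and green) stand upright in the box under the seated cover, the bar is back at its home reading with the lever at lock, and the bowl, spoon and dish were left alone; the hand-in returned no verdict.

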